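Shut and lock the junction box

TASK

Close up the open junction box on the desk: swing its door down and press it until the catch snaps and the door lies fully flush. Then take the flat key that stands in its holder, put its blade in the slot of the round lock on the door and turn it clockwise (seen from above) a quarter turn to the stop. Leave the key standing in the lock, and leave the mug, stapler, eraser and memory stick where they are.

Things in the scene. Friction and masses are not known exactly. Their poses are not given: they have to be found in the camera images.
- door_hinge (a point): Middle of the door's hinge line, 60 mm above the desk, on the far long side of a fixed grey box 150 deep (x) x 190 wide (y) x 60 mm high that lies on its back, open at the top; the box's centre is 79 mm in this point's -x. Axes are the box's: y along the hinge, -x from the hinge to the free edge of the shut door, z up. Two black cable glands stick out 14 mm on its +y side.
- door_edge (a point): Middle of the free edge of the door, on its outer (when shut, upper) face. The door is a white plate, 194 mm wide, 8 mm thick, its free edge 157 mm from the hinge line; its shut upper face is 68.5 mm above the desk. The point turns with the door; in its own axes -x points from hinge to free edge, z is the outward normal of the face.
- door (a joint): Opening angle of the door (rad): 0 flush, grows as the free edge swings up, 1.4 at most. A stiff hinge: it stays where left, 1 to 4 N at the free edge moves it. A spring ball catch resists the last 10 mm at the free edge; pressing there with 6 to 12 N passes it, and it then pulls the door to 0 and holds it.
- lock_slot (a point): Centre of the top of the round steel lock: a 34 mm disc standing 12 mm above the door's outer face (80.5 mm above the desk when shut), 48 mm from the free edge, midway along it. A slot runs right across its top along this point's own y: 6.4 mm wide (9.4 at the bevelled mouth), 8 mm deep. Turns with the lock; z is the lock's axis, outward.
- lock (a joint): Turn of the lock (rad): 0 is open (slot along the hinge line), grows clockwise seen from above the shut door, 1.571 is the stop (locked, slot square to the hinge line). Stays where left; turning takes about 0.1 N m. The blade has about 0.12 rad of play in the slot either way: turn the key a little past a quarter turn to bring the lock to its stop.
- key_grip (a point): Centre of the key's black flat handle: 30 (own x) x 12 (own y, pinch it here) x 40 mm high (z, up). Under it a collar 34 x 18 x 6 mm and a steel blade 24 (x) x 3.6 (y) x 7 mm. The collar rests on the lock's top when the blade is fully in the slot, either way round. 50 g. At first it stands upright, blade down, loosely in its holder, this point about 43 mm above the desk.
- key_tip (a point): Middle of the lower end of the key's blade, on the key's axis, 32 mm below key_grip.
- holder: Fixed grey plastic block, 60 (x) x 44 (y) x 18 mm high, with a slot in its top for the key's blade; origin at the centre of its underside.
- mug: White mug with a handle, 92 x 127 x 95 mm; origin at the centre of its underside. Bystander.
- stapler: Black desk stapler, 144 x 39 x 54 mm; origin at the centre of its underside. Bystander.
- eraser: Eraser in its sleeve, 20 x 44 x 12 mm; origin at the centre of its underside. Bystander.
- usb_stick: Black memory stick with cap, 17 x 38 x 9 mm; origin at the centre of its underside. Bystander.
Not all that is in view belongs to the job. What is meant by the part that bears key_grip is not green, and is the smaller of those in its own colour.

How it is judged:
On the way, in this order (a step that is already met when the one before it is completed fails the run):
1. the door is shut on its catch (within 0.02 rad of flush), the lock not yet turned (value of joint door below 0.02 rad and value of joint lock below 0.5 rad), for 0.2 s.
2. with the key's blade in the slot (tip within 12 mm of the slot's top centre and at least 4 mm deep), the lock is turned past 1.0 rad (value of joint lock above 1 rad and distance between key_tip and lock_slot below 0.012 m and z of key_tip in the frame of lock_slot below -0.004 m and value of joint door below 0.02 rad), for 0.1 s.
At the end, for the whole second after the job is handed in: The door is flush on its catch (within 0.02 rad), the lock is at its stop (at least 1.40 of 1.57 rad), and the key stands at rest in the lock: blade tip within 12 mm of the centre of the slot's top and at least 4 mm deep in it, leaning less than 0.3 rad (value of joint door below 0.02 rad and value of joint lock above 1.4 rad and distance between key_tip and lock_slot below 0.012 m and z of key_tip in the frame of lock_slot below -0.004 m and angle between key_tip's own z axis and vertical below 0.3 rad and linear speed of key below 0.02 m/s); the robot touches nothing.
It fails at once if the mug, stapler, eraser or memory stick is moved more than 30 mm (distance of any of mug, stapler, eraser, usb_stick from where it was at the start of the episode above 0.03 m).
It also fails if it takes over 54 s, if anything falls off the work surface, if the arm or the gripper's body presses on something with over 40 N, if the wrist force passes 120 N, or if a joint passes its speed limit or range.

ROBOT

A 7-joint arm with a two-finger parallel gripper is mounted at the origin on a cart in front of the work surface, level with it; the furniture and walls round the work are solid. World frame = base frame: x ahead of the robot, y to its left, z up, the work surface at z = 0. Lengths are in m, angles in rad, forces in N, time in s.
With the tool pointing down it reaches from about 0.4 to 0.85 m from the base axis. Payload 4.5 kg.
Tool frame: the origin (TCP) lies at the very end of the fingers, on their centre line; the grasp point (between the pads) lies 19 mm behind it; x points along the fingers, y is the direction in which the jaws open and shut, and the axes are right-handed (so a half turn about x gives the same grasp; the last joint's range is limited). The gripper opens to 88 mm and grips with 3 to 60 N. Pads are 18 mm wide; open, the fingers measure 123 mm over their backs; the gripper's body (75 mm by 187 mm) begins 45 mm behind the grasp point.
Start: joints at [-1.296, 0.689, -0.195, 1.565, 0.157, 0.902, -0.215], TCP at [0.149, 0.607, 0.214] pointing down, gripper open.
Joint ranges: [-3.01, 3.01], [-0.46, 2.08], [-1.47, 1.51], [0.13, 2.56], [-1, 4.14], [0.04, 2.09], [-2.66, 2.66]. Speed limits (rad/s): [2.57, 2.57, 3.14, 3.14, 3.14, 3.14, 3.14].

INTERFACE

Orientations are given as a rotation vector (axis times angle).
In Python, from plant import robot gives the robot as it stands.
- The arm moves only by the tool arm_command, never from a script. Its argument "targets" is a list of rows, each a list of 6 numbers: the shift along the tool's x, y, z in m, then the turn, a rotation vector about the tool's x, y, z in degrees. A call has exactly 10 rows; each row shifts and turns the commanded pose from where the row before left it, along the tool's axes as they then stand; what a row does not reach is not made up. A row lasts 1/8 s, in which the tool goes at most 62.5 mm and 10.7 degrees, less where a joint would pass 70% of its speed; a pose out of reach is approached as far as the arm can. A call with a gripper value outside its range is refused whole. "hand" is the opening in per cent of the stroke, from 0 (shut) to 100 (fully open), set as the call begins (left out, the last holds). The fingers move at their own pace and stop on an object; "newtons" is the grip in N (left out, the last holds). Time passes only in rows, so rows that do not move let the fingers close, or fill a call up. It gives the time, the measured TCP pose, the force and the opening at its end, in the units of the state.
- robot.get_obs(): the state, without advancing time (a new reading comes with each control period).
- robot.get_image(name): name is "side" or "top" or "wrist"; returns the picture (400x640x3 uint8, blue, green, red); there is no depth.
- robot.camera_info(name): a dict with "K" (3x3 intrinsics, pixels), "dist" ([k1, k2, p1, p2, k3] as OpenCV has them; the pictures are not rectified), "pose" (4x4, takes a point from camera to world coordinates). Camera axes: x right, y up, looking along -z (the intrinsics and any distortion apply to the point x, -y, -z); pixel columns grow to the right and rows downward; lengths in m; the calibration is good to about 2 mm. A picture is of the moment at which its call begins: read the wrist's pose just before it. camera_info takes no time and is no camera call; for the wrist camera it gives the pose at the moment of the call.
- robot.finish_job(): hands the job in, once; it reports no verdict.
The state is a dict: "clock": time; "q": joint angles; "joint_vel": joint speeds; "effort": joint torques, N m; "tcp_pos": TCP position; "tool_rot": TCP orientation; "wrist_force": force on the tool from outside, world axes, zero at the start; "moment": the same for the moment, N m; "grip_width": opening from 0.0 (shut) to 1.0 (fully open).
Only numpy, scipy, OpenCV 4.12 (cv2) and the standard library are available. Lean on these libraries where they do the work, as an engineer would, in place of code of your own. Each camera call takes 0.05 s, during which the arm holds its last target.

## Working session

There is one attempt and no reset: what is moved stays moved. The work goes in short steps, Python scripts to look and compute and a tool call to move; the robot and the scene stay as the last step left them, time stands still between calls to the robot, and variables do not carry over. Pictures are saved under pics/ and viewed, and the job is handed in when it is done.

Besides the shell and the picture viewer there is one more tool, called after "Call:" as name(argument=value, ...), one argument or row to a line, values as JSON. arm_command: Moves the arm, as the interface text tells. Its arguments: {"type":"object","properties":{"targets":{"type":"array"},"hand":{"type":"number"},"newtons":{"type":"number"}},"required":["targets"]}

```bash
ls; mkdir -p pics; python3 - <<'E'
from plant import robot
import cv2
print(robot.get_obs())
for n in ("top","side","wrist"):
    c=robot.camera_info(n); print(n,c)
    cv2.imwrite(f"pics/{n}0.png",robot.get_image(n))
E
```

```text
pics
{'clock': 0.0, 'q': array([-1.29618892,  0.68997775, -0.19449775,  1.56633758,  0.15729896,
        0.90249176, -0.21512798]), 'joint_vel': array([-0.00092122,  0.00043289, -0.00114481, -0.00100194, -0.00113305,
       -0.00180183,  0.00022186]), 'effort': array([-4.94165579e-04, -5.27564478e+01, -1.26674004e+00, -1.53428471e+01,
       -5.25512255e-02,  6.55240132e-03,  1.82154322e-04]), 'tcp_pos': array([0.14895351, 0.60629776, 0.21321527]), 'tool_rot': array([ 0.18758167,  1.56259686, -0.19045001]), 'wrist_force': array([-0.19618192, -0.3581689 ,  0.67968518]), 'moment': array([-0.01508323,  0.05140898,  0.0529326 ]), 'grip_width': 0.9993074114433486}
top {'K': array([[407.31416753,   0.        , 320.69566255],
       [  0.        , 407.31416753, 198.9767104 ],
       [  0.        ,   0.        ,   1.        ]]), 'dist': array([0.01922264, 0.        , 0.        , 0.        , 0.        ]), 'pose': array([[-0.0062139 ,  0.98944382, -0.14478366,  0.42026785],
       [-0.99996793, -0.00687987, -0.00409956, -0.05174627],
       [-0.00505237,  0.14475354,  0.98945484,  1.04762779],
[... 464 characters left out ...]
        -1.89617416e-01],
       [-2.02491342e-04,  4.64675747e-01,  8.85480892e-01,
         1.05120133e+00],
       [ 0.00000000e+00,  0.00000000e+00,  0.00000000e+00,
         1.00000000e+00]])}
wrist {'K': array([[360.01976732,   0.        , 326.79323258],
       [  0.        , 360.01976732, 199.41999314],
       [  0.        ,   0.        ,   1.        ]]), 'dist': array([-0.06082993,  0.        ,  0.        ,  0.        ,  0.        ]), 'pose': array([[ 0.24023572, -0.92306421, -0.3003985 ,  0.0715075 ],
       [ 0.97071213,  0.22774654,  0.0764819 ,  0.62550194],
       [-0.00218298, -0.30997415,  0.95074248,  0.38412356],
       [ 0.        ,  0.        ,  0.        ,  1.        ]])}
```

View pics/top0.png

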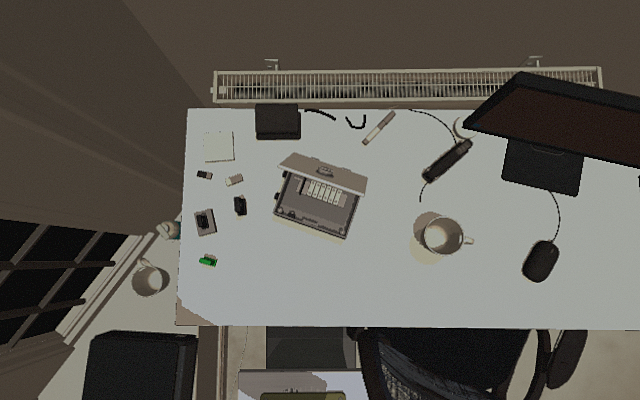

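View pics/side0.png

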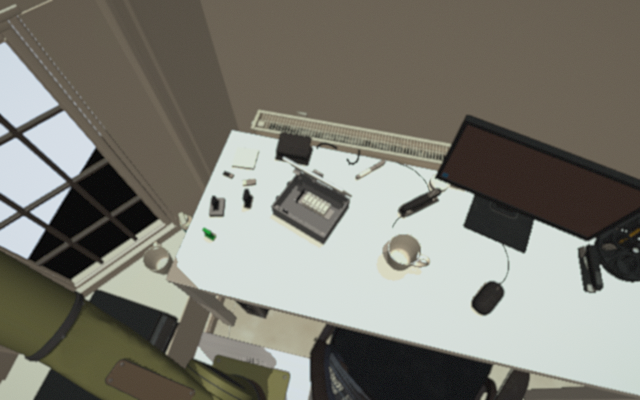

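```bash
python3 - <<'E'
import cv2
t=cv2.imread("pics/top0.png"); s=cv2.imread("pics/side0.png")
cv2.imwrite("pics/top_k.png",cv2.resize(t[230:330,60:200],None,fx=5,fy=5,interpolation=cv2.INTER_CUBIC))
cv2.imwrite("pics/top_b.png",cv2.resize(t[100:300,230:460],None,fx=3,fy=3,interpolation=cv2.INTER_CUBIC))
E
```

```text
(no output)
```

The top view shows the open box at about (322,195). The holder with a black key is at (205,221), a second black item is at (240,205), and a green one at (208,260). The mug is at (440,235).

```bash
python3 - <<'E'
import cv2
t=cv2.imread("pics/top0.png"); s=cv2.imread("pics/side0.png")
cv2.imwrite("pics/top_k2.png",cv2.resize(t[160:280,185:265],None,fx=5,fy=5,interpolation=cv2.INTER_CUBIC))
cv2.imwrite("pics/top_b2.png",cv2.resize(t[140:250,260:380],None,fx=5,fy=5,interpolation=cv2.INTER_CUBIC))
cv2.imwrite("pics/side_k2.png",cv2.resize(s[160:250,195:365],None,fx=4.5,fy=4.5,interpolation=cv2.INTER_CUBIC))
E
```

```text
(no output)
```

View pics/top_k2.png

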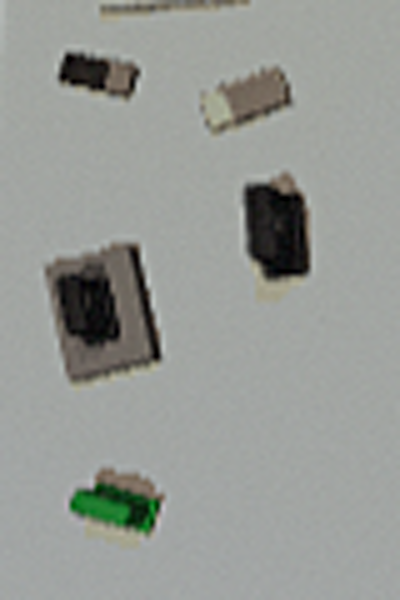

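View pics/top_b2.png

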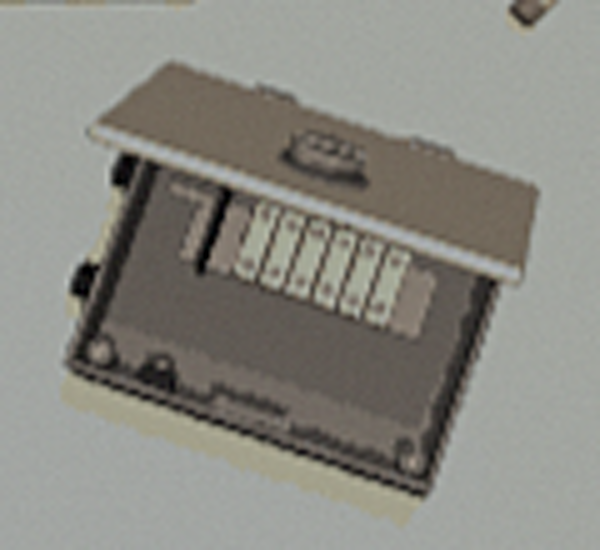

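View pics/side_k2.png

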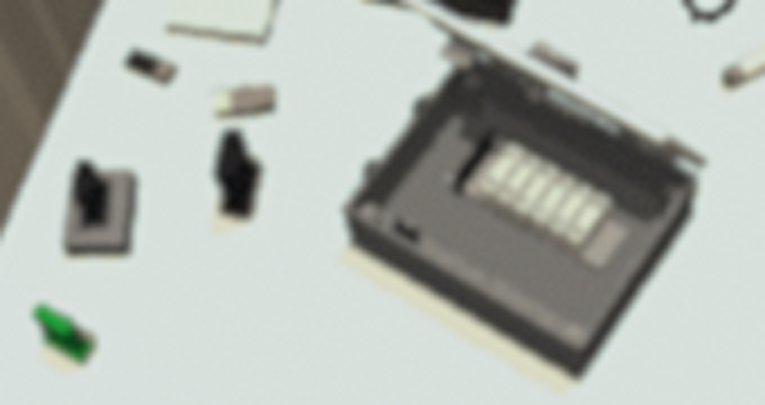

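View pics/wrist0.png

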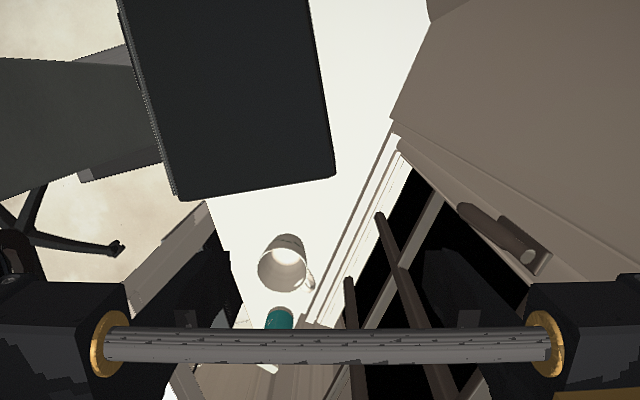

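```bash
cat > h.py <<'E'
import numpy as np, cv2
from scipy.optimize import least_squares
from scipy.spatial.transform import Rotation as R
from plant import robot
def proj(P,c):
    P=np.atleast_2d(P); T=np.linalg.inv(c["pose"]); p=P@T[:3,:3].T+T[:3,3]; p=p*[1,-1,-1]
    return cv2.projectPoints(p.reshape(-1,1,3),np.zeros(3),np.zeros(3),c["K"],c["dist"])[0].reshape(-1,2)
def unproj(px,z,c):
    u=cv2.undistortPoints(np.array(px,float).reshape(-1,1,2),c["K"],c["dist"]).reshape(-1,2)
    d=np.c_[u[:,0],-u[:,1],-np.ones(len(u))]@c["pose"][:3,:3].T; o=c["pose"][:3,3]
    return o+d*((z-o[2])/d[:,2])[:,None]
def boxpts(p,loc):
    hx,hy,yaw=p; return np.atleast_2d(loc)@R.from_euler('z',yaw).as_matrix().T+[hx,hy,.06]
def doorpts(p,th,loc):  # loc in hinge frame with door shut
    return boxpts(p,np.atleast_2d(loc)@R.from_euler('y',th).as_matrix().T)
E
python3 - <<'E'
from h import *
c=robot.camera_info("top")
f=lambda a:np.array(a)/5+[260,140]
box_px=f([(70,370),(428,490)]); bl=[(-.154,.095,0),(-.154,-.095,0)]
d_px=f([(90,128),(522,272)]); dl=[(-.157,.097,.0085),(-.157,-.097,.0085)]
h_px=f([(168,65),(540,187)]); 
l_px=f([(325,158)])
def fun(v):
    return np.r_[proj(boxpts(v[:3],bl),c)-box_px, proj(doorpts(v[:3],v[3],dl),c)-d_px, proj(doorpts(v[:3],v[3],[(-.109,0,.02)]),c)-l_px].ravel()
for t0 in(.6,1.0,1.3):
    r=least_squares(fun,[.6,0,-.3,t0]); print(r.x,r.fun.round(1))
print(proj(doorpts(r.x[:3],r.x[3],[(0,.097,.0085),(0,-.097,.0085)]),c),h_px)
g=lambda a:np.array(a)/5+[185,160]
print("holder",unproj(g([(46,265),(135,243),(160,358),(72,382)]),.018,c))
print("key top",unproj(g([(60,275),(105,265),(118,340),(82,347)]),.063,c))
print("key2 low",unproj(g([(285,275)]),.0,c),"eraser",unproj(g([(245,100)]),.01,c),"usb",unproj(g([(98,75)]),.01,c),"mug",unproj([(440,235)],.095,c))
E
```

```text
[ 0.64419199 -0.06976945 -0.33042986  1.09409222] [-1.5 -0.3  1.   0.6 -0.5  0.6  0.3  0.5  0.6 -1.5]
[ 0.64419199 -0.06976945 -0.33042986  1.09409221] [-1.5 -0.3  1.   0.6 -0.5  0.6  0.3  0.5  0.6 -1.5]
[ 0.64419199 -0.06976945 -0.33042983  1.09409222] [-1.5 -0.3  1.   0.6 -0.5  0.6  0.3  0.5  0.6 -1.5]
[[293.33303693 151.90238607]
 [367.85519071 176.25625521]] [[293.6 153. ]
 [368.  177.4]]
holder [[0.5371495  0.27419907 0.018     ]
 [0.5480933  0.22940465 0.018     ]
 [0.48950028 0.21486933 0.018     ]
 [0.47774435 0.2587808  0.018     ]]
key top [[0.527107   0.25297634 0.063     ]
 [0.53183597 0.23132739 0.063     ]
 [0.49531781 0.22377132 0.063     ]
 [0.49206217 0.24102359 0.063     ]]
key2 low [[0.53311491 0.1562957  0.        ]] eraser [[0.62338839 0.17702292 0.01      ]] usb [[0.63711508 0.25360829 0.01      ]] mug [[ 0.47305331 -0.32477008  0.095     ]]
```

```bash
cat >> h.py <<'E'
P=[0.64419199,-0.06976945,-0.33042986]
def down(yaw):  # tool x down, tool y at world angle yaw
    x=np.array([0,0,-1.]);y=np.array([np.cos(yaw),np.sin(yaw),0]);return np.c_[x,y,np.cross(x,y)]
def rows(wps,start=None):
    """wps: list of (pos,yaw,n). prints rows"""
    o=robot.get_obs(); p,Q=(o["tcp_pos"],R.from_rotvec(o["tool_rot"]).as_matrix()) if start is None else start
    for pos,yaw,n in wps:
        T=down(yaw); rv=R.from_matrix(Q.T@T).as_rotvec(degrees=True)/n; d=(np.array(pos)-p)/n
        for i in range(n):
            s=Q.T@(d if i<n-1 else np.array(pos)-p); rot=rv if i<n-1 else R.from_matrix(Q.T@T).as_rotvec(degrees=True)
            s=s.round(4); rot=rot.round(1)
            print([float(v)+0 for v in np.r_[s,rot]],",")
            p=p+Q@s; Q=Q@R.from_rotvec(rot,degrees=True).as_matrix()
def st():
    o=robot.get_obs(); M=R.from_rotvec(o["tool_rot"]).as_matrix()
    print("t",round(o["clock"],2),"tcp",o["tcp_pos"].round(4),"tipx",M[:,0].round(3),"yaw",round(float(np.arctan2(M[1,1],M[0,1])),3),"F",o["wrist_force"].round(1),"q",o["q"].round(2),"g",round(o["grip_width"],3))
E
python3 - <<'E'
from h import *
st()
c,s=np.cos(P[2]),np.sin(P[2])
by=P[2]+np.pi/2
def W(x,y,z): return boxpts(P,[(x,y,z-.06)])[0]
for y in(by,by-np.pi): print(y)
print(W(-.02,.045,.215))
rows([(W(-.02,.045,.29),by,14),(W(-.02,.045,.205),by,3)])
E
```

```text
t 0.15 tcp [0.149  0.6065 0.2134] tipx [-0.    -0.001 -1.   ] yaw 1.33 F [ 0.4  0.2 -0.4] q [-1.3   0.69 -0.19  1.57  0.16  0.9  -0.22] g 1.003
1.2403664667948966
-1.9012261867948965
[ 0.63987417 -0.02071482  0.215     ]
[-0.0054, -0.0352, 0.0447, 0.4, 0.0, 0.0] ,
[-0.0054, -0.0348, 0.045, 0.4, 0.0, 0.0] ,
[-0.0054, -0.0345, 0.0452, 0.4, 0.0, 0.0] ,
[-0.0054, -0.0342, 0.0455, 0.4, 0.0, 0.0] ,
[-0.0054, -0.0339, 0.0457, 0.4, 0.0, 0.0] ,
[-0.0054, -0.0336, 0.0459, 0.4, 0.0, 0.0] ,
[-0.0054, -0.0332, 0.0462, 0.4, 0.0, 0.0] ,
[-0.0054, -0.0329, 0.0464, 0.4, 0.0, 0.0] ,
[-0.0054, -0.0326, 0.0466, 0.4, 0.0, 0.0] ,
[-0.0054, -0.0323, 0.0469, 0.4, 0.0, 0.0] ,
[-0.0054, -0.0319, 0.0471, 0.4, 0.0, 0.0] ,
[-0.0054, -0.0316, 0.0473, 0.4, 0.0, 0.0] ,
[-0.0054, -0.0313, 0.0475, 0.4, 0.0, 0.0] ,
[-0.0057, -0.031, 0.0477, -0.1, 0.0, 0.1] ,
[0.0283, 0.0, 0.0, 0.0, 0.0, 0.0] ,
[0.0283, 0.0, 0.0, 0.0, 0.0, 0.0] ,
[0.0284, -0.0001, 0.0, 0.0, 0.0, 0.0] ,
```

Call:
arm_command(
  targets=[
    [-0.012,-0.034,0.045,0,0,0],
    [-0.012,-0.034,0.045,0,0,0],
    [-0.012,-0.034,0.045,0,0,0],
    [-0.01,-0.034,0.046,0,0,0],
    [-0.01,-0.034,0.046,0,0,0],
    [-0.01,-0.034,0.046,0,0,0],
    [-0.01,-0.034,0.046,0,0,0],
    [0,-0.034,0.046,0,0,0],
    [0,-0.034,0.046,0,0,0],
    [0,-0.034,0.046,0,0,0],
  ],
  hand=0,
  newtons=20,
)

```text
clock: 1.4
tcp_pos: [0.5126, 0.1663, 0.29]
tool_rot: [0.189, 1.563, -0.189]
wrist_force: [-0.9, 0.3, -0.7]
grip_width: -0.001
```

```bash
python3 - <<'E'
from h import *
st()
def W(x,y,z): return boxpts(P,[(x,y,z-.06)])[0]
by=P[2]+np.pi/2
rows([(W(-.015,.045,.27),by,5),(W(-.02,.045,.205),by,3)])
E
```

```text
t 1.4 tcp [0.5126 0.1663 0.29  ] tipx [-0.  0. -1.] yaw 1.33 F [-0.9  0.3 -0.7] q [-0.26  0.49 -0.22  1.72  0.13  0.95  0.8 ] g -0.001
[0.004, -0.0303, 0.0346, 1.0, 0.0, 0.0] ,
[0.004, -0.0297, 0.0351, 1.0, 0.0, 0.0] ,
[0.004, -0.0291, 0.0357, 1.0, 0.0, 0.0] ,
[0.004, -0.0285, 0.0362, 1.0, 0.0, 0.0] ,
[0.0039, -0.0279, 0.0367, 1.1, 0.0, 0.0] ,
[0.0217, 0.0, -0.0017, 0.0, 0.0, 0.0] ,
[0.0217, 0.0, -0.0017, 0.0, 0.0, 0.0] ,
[0.0216, -0.0001, -0.0016, 0.0, 0.0, 0.0] ,
```

Call:
arm_command(
  targets=[
    [0.002,-0.03,0.035,1,0,0],
    [0.003,-0.03,0.035,1,0,0],
    [0.004,-0.029,0.036,1,0,0],
    [0.005,-0.0285,0.036,1,0,0],
    [0.006,-0.028,0.037,1.1,0,0],
    [0,0,0,0,0,0],
    [0.022,0,-0.0015,0,0,0],
    [0.022,0,-0.0015,0,0,0],
    [0.021,0,-0.002,0,0,0],
    [0,0,0,0,0,0],
  ],
)

```text
clock: 2.65
tcp_pos: [0.6378, -0.018, 0.2036]
tool_rot: [0.257, 1.56, -0.257]
wrist_force: [0.5, 0.2, 0.5]
grip_width: 0.004
```

```bash
python3 - <<'E'
from h import *
st()
cv2.imwrite("pics/t1.png",cv2.resize(robot.get_image("top")[120:260,240:400],None,fx=4,fy=4)); cv2.imwrite("pics/w1.png",robot.get_image("wrist"))
def W(x,y,z): return boxpts(P,[(x,y,z-.06)])[0]
by=P[2]+np.pi/2
a=.150
wp=[]
for th in np.linspace(1.06,0.12,17):
    x=-a*np.cos(th)+.0085*np.sin(th)+.009; z=.06+a*np.sin(th)+.0085*np.cos(th)
    wp.append((W(x,.045,z),by,2 if len(wp)==0 else 1))
rows(wp)
E
```

```text
t 2.65 tcp [ 0.6378 -0.018   0.2036] tipx [-0.004  0.001 -1.   ] yaw 1.243 F [0.5 0.2 0.5] q [ 0.05  0.72 -0.17  1.53  0.14  0.91  1.08] g 0.004
[0.0053, -0.0011, -0.0181, 0.0, 0.0, 0.0] ,
[0.0053, -0.001, -0.0181, 0.1, 0.0, 0.0] ,
[0.0041, 0.0, -0.0078, 0.0, 0.0, 0.0] ,
[0.0046, 0.0, -0.0075, 0.0, 0.0, 0.0] ,
[0.005, 0.0, -0.0073, 0.0, 0.0, 0.0] ,
[0.0054, 0.0, -0.007, 0.0, 0.0, 0.0] ,
[0.0058, 0.0, -0.0066, 0.0, 0.0, 0.0] ,
[0.0062, 0.0, -0.0063, 0.0, 0.0, 0.0] ,
[0.0065, 0.0, -0.0059, 0.0, 0.0, 0.0] ,
[0.0069, -0.0001, -0.0056, 0.0, 0.0, 0.0] ,
[0.0072, 0.0, -0.0051, 0.0, 0.0, 0.0] ,
[0.0075, 0.0, -0.0047, 0.0, 0.0, 0.0] ,
[0.0077, 0.0, -0.0042, 0.0, 0.0, 0.0] ,
[0.008, 0.0, -0.0038, 0.0, 0.0, 0.0] ,
[0.0082, 0.0, -0.0032, 0.0, 0.0, 0.0] ,
[0.0084, 0.0, -0.0029, 0.0, 0.0, 0.0] ,
[0.0085, 0.0, -0.0023, 0.0, 0.0, 0.0] ,
[0.0086, 0.0, -0.0018, 0.0, 0.0, 0.0] ,
```

View pics/t1.png

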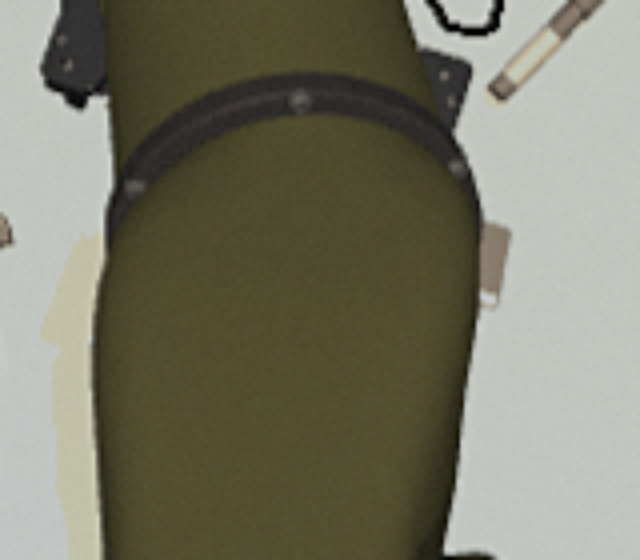

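View pics/w1.png

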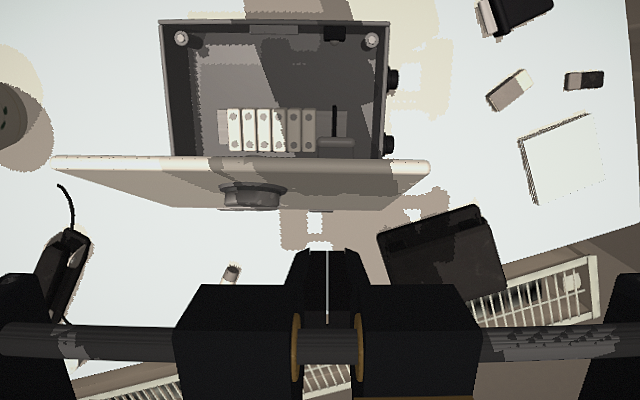

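The wrist view shows the closed fingers at about (328,290) behind the door. The door's free edge runs from (55,160) to (430,165), and the lock at (250,195) is well to the left of the fingers. I'll push the door down now.

Call:
arm_command(
  targets=[
    [0.0055,-0.001,-0.018,0,0,0],
    [0.0055,-0.001,-0.018,0,0,0],
    [0.004,0,-0.008,0,0,0],
    [0.0046,0,-0.0075,0,0,0],
    [0.005,0,-0.0073,0,0,0],
    [0.0054,0,-0.007,0,0,0],
    [0.0058,0,-0.0066,0,0,0],
    [0.0062,0,-0.0063,0,0,0],
    [0.0065,0,-0.006,0,0,0],
    [0.007,0,-0.0055,0,0,0],
  ],
)

```text
clock: 4.0
tcp_pos: [0.5534, 0.0081, 0.149]
tool_rot: [0.259, 1.555, -0.259]
wrist_force: [0.4, 1.0, -0.2]
grip_width: 0.007
```

```bash
python3 - <<'E'
from h import *
st()
cv2.imwrite("pics/w2.png",robot.get_image("wrist"))
E
```

```text
t 4.0 tcp [0.5534 0.0081 0.149 ] tipx [-0.  0. -1.] yaw 1.241 F [ 0.4  1.  -0.2] q [-0.01  0.69 -0.15  1.85  0.17  0.62  0.98] g 0.007
```

View pics/w2.png

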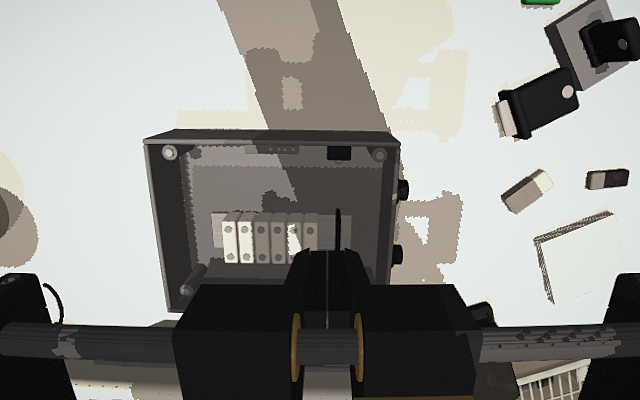

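```bash
python3 - <<'E'
from h import *
cv2.imwrite("pics/s3.png",cv2.resize(robot.get_image("side")[120:270,220:420],None,fx=4,fy=4,interpolation=cv2.INTER_CUBIC))
cv2.imwrite("pics/t3.png",cv2.resize(robot.get_image("top")[120:270,220:420],None,fx=4,fy=4,interpolation=cv2.INTER_CUBIC))
E
```

```text
(no output)
```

View pics/s3.png

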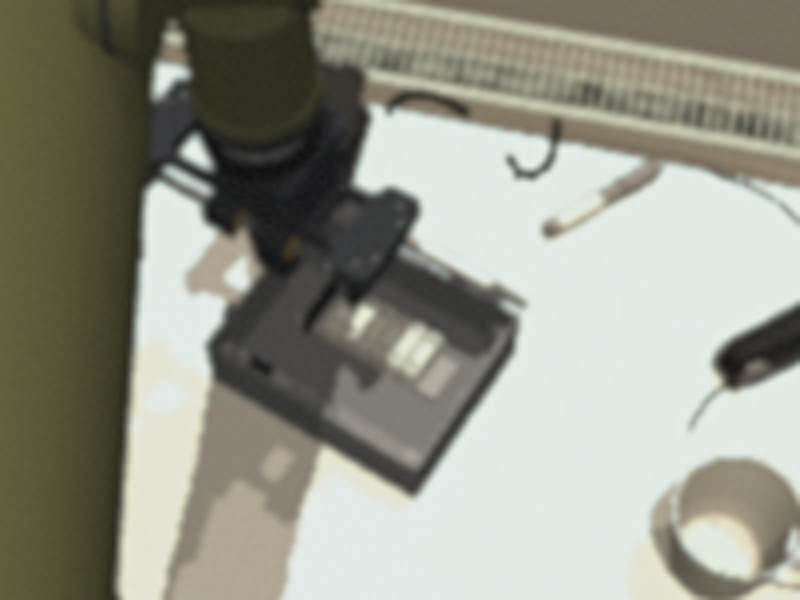

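View pics/t3.png

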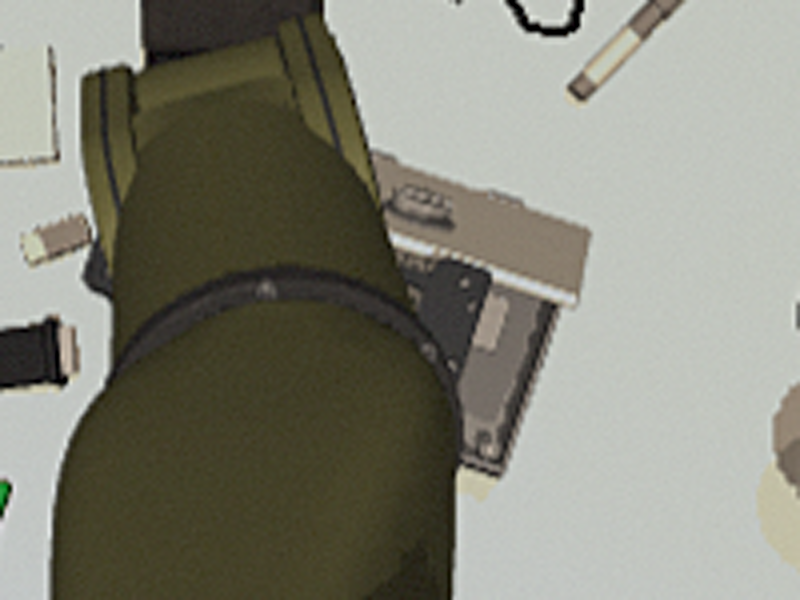

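The door's right corner is still at (364,194), so it hasn't moved. The fingers passed over its edge, which means the edge is lower than I fitted. I'll refit using the wrist view as well.

```bash
python3 - <<'E'
import cv2
w=cv2.imread("pics/w1.png"); t=cv2.imread("pics/t3.png")
cv2.imwrite("pics/w1c.png",cv2.resize(w[5:225,40:440],None,fx=2,fy=2,interpolation=cv2.INTER_CUBIC))
s=cv2.imread("pics/side0.png")
cv2.imwrite("pics/s0c.png",cv2.resize(s[145:250,260:365],None,fx=5.5,fy=5.5,interpolation=cv2.INTER_CUBIC))
E
```

```text
(no output)
```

View pics/w1c.png

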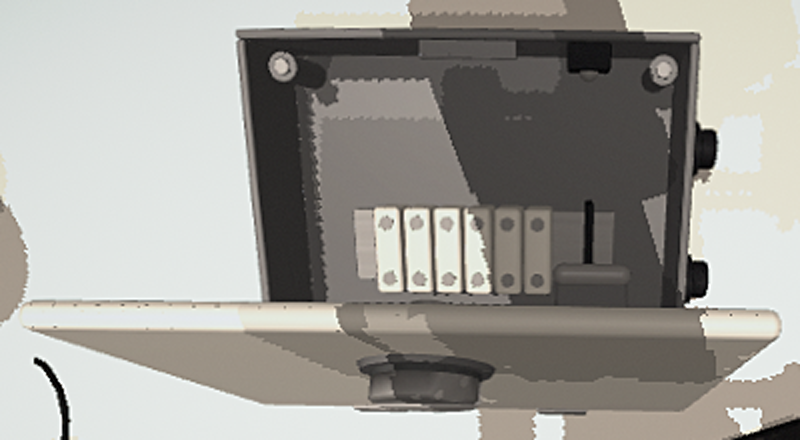

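View pics/s0c.png

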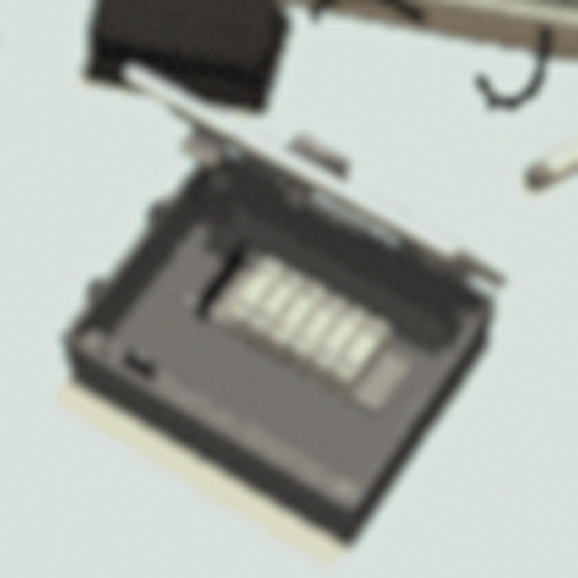

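```bash
python3 - <<'E'
from h import *
c=robot.camera_info("top"); cs=robot.camera_info("side"); cw=robot.camera_info("wrist"); o=robot.get_obs()
def T(o): M=np.eye(4);M[:3,:3]=R.from_rotvec(o["tool_rot"]).as_matrix();M[:3,3]=o["tcp_pos"];return M
X=np.linalg.inv(T(o))@cw["pose"]; np.save("X.npy",X); print(X.round(4).tolist())
o1=dict(tcp_pos=[.6378,-.018,.2036],tool_rot=[.257,1.56,-.257]); cw["pose"]=T(o1)@X
f=lambda a:np.array(a)/5+[260,140]; g=lambda a:np.array(a)/2+[40,5]; k=lambda a:np.array(a)/5.5+[260,145]
rim=[(-.154,.095,0),(-.154,-.095,0)]; eo=[(-.157,.097,.0085),(-.157,-.097,.0085)]; ei=[(-.157,.097,.0005),(-.157,-.097,.0005)]
lk=[(-.109,0,.0205)]
def fun(v,full=0):
    p,th=v[:3],v[3]
    return np.r_[proj(boxpts(p,rim),c)-f([(70,370),(428,490)]), proj(doorpts(p,th,eo),c)-f([(90,128),(522,272)]), proj(doorpts(p,th,lk),c)-f([(325,155)]),
     (proj(boxpts(p,rim),cw)-g([(698,37),(237,33)]))/2, (proj(doorpts(p,th,eo),cw)-g([(778,335),(22,325)]))/2,(proj(doorpts(p,th,ei),cw)-g([(778,312),(25,302)]))/2,
     proj(doorpts(p,th,ei),cs)-k([(125,70),(505,282)])].ravel()
r=least_squares(fun,[.6,0,-.3,1],loss='soft_l1'); print(r.x); print(r.fun.reshape(-1,2).round(1))
for th in(.95,1.0,1.05,1.1,1.15,1.2):
  q=least_squares(lambda v:fun(np.r_[v,th]),r.x[:3]); print(th,q.x,q.cost)
E
```

```text
[[0.0006, 0.3099, -0.9508, -0.1709], [1.0, 0.0016, 0.0011, -0.0001], [0.0019, -0.9508, -0.3099, -0.0797], [0.0, 0.0, 0.0, 1.0]]
[ 0.6471113  -0.07109838 -0.34474274  1.09150489]
[[ -1.6  -2.3]
 [  0.5  -0.4]
 [ -0.1  -1.3]
 [  0.2  -0.2]
 [  1.   -2.3]
 [  0.3   0.1]
 [ -1.3   0.4]
 [  0.9   0.4]
 [ -2.8   0.4]
 [  0.6  -1.7]
 [ -2.4  -1.4]
 [ -1.2   1.6]
 [-10.2  -4. ]]
0.95 [ 0.6623373  -0.07807734 -0.34556673] 338.9971354686479
1.0 [ 0.65721798 -0.07565465 -0.34422666] 187.88275626326083
1.05 [ 0.65193083 -0.07321973 -0.34285589] 101.38413796828368
1.1 [ 0.6464936  -0.07078625 -0.34148441] 81.6328044331155
1.15 [ 0.64092569 -0.06836725 -0.34014437] 129.86192978469953
1.2 [ 0.63524808 -0.06597489 -0.33886931] 246.41514847068157
```

```bash
python3 - <<'E'
from h import *
cw=robot.camera_info("wrist"); o=robot.get_obs()
M=R.from_rotvec(o["tool_rot"]).as_matrix(); X=np.load("X.npy")
print("tcp px",proj(o["tcp_pos"],cw), "pads", proj(o["tcp_pos"]+M@[-.019,0,0],cw), "z edges",proj(o["tcp_pos"]+M@[0,0,-.009],cw),proj(o["tcp_pos"]+M@[0,0,.009],cw))
p=[.6471,-.0711,-.3447]
for th in(1.09,1.25,1.4): print(th,proj(doorpts(p,th,[(-.157,.097,.0085),(-.157,-.097,.0085),(-.157,-.097,.0005)]),cw).round(0).tolist())
w=cv2.imread("pics/w2.png")
cv2.imwrite("pics/w2c.png",cv2.resize(w[230:400],None,fx=1.25,fy=2.5,interpolation=cv2.INTER_CUBIC))
cv2.imwrite("pics/s4.png",cv2.resize(cv2.imread("pics/s3.png")[150:450,150:550],None,fx=2,fy=2))
E
```

```text
tcp px [[327.41181835 243.36010421]] pads [[327.45367553 260.52863094]] z edges [[327.38850408 227.34633449]] [[327.434275   258.87316619]]
1.09 [[451.0, 402.0], [16.0, 389.0], [18.0, 370.0]]
1.25 [[449.0, 458.0], [19.0, 442.0], [17.0, 425.0]]
1.4 [[445.0, 502.0], [28.0, 484.0], [24.0, 470.0]]
```

View pics/w2c.png

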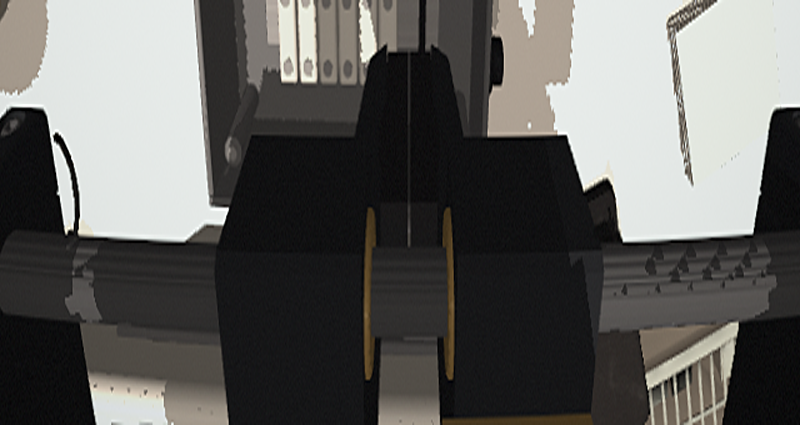

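View pics/s4.png

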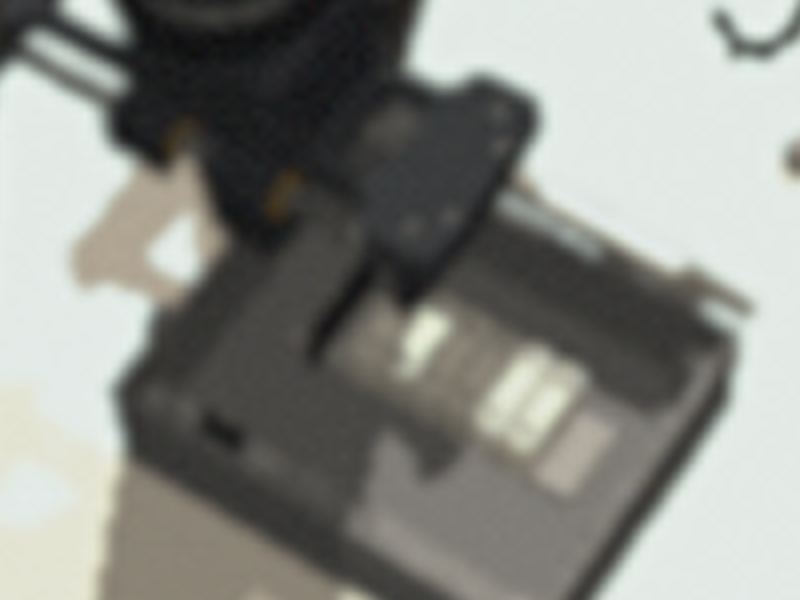

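The visible fingertip edge is at row 250, below the projected TCP row 243, so the real tips seem slightly narrower or shorter than nominal. I'll go back behind the door, approach lower on its face and look before pushing.

```bash
sed -i 's/^P=.*/P=[.6455,-.0705,-.337]/' h.py; cat >> h.py <<'E'
def W(x,y,z): return boxpts(P,[(x,y,z-.06)])[0]
by=P[2]+np.pi/2
E
python3 - <<'E'
from h import *
o=robot.get_obs(); d=o["tcp_pos"]-[P[0],P[1],0]; print(R.from_euler('z',-P[2]).apply(d))
rows([(W(-.085,.045,.265),by,2),(W(-.00,.045,.265),by,3),(W(.0,.045,.185),by,3)])
E
```

```text
[-0.11305338  0.04364868  0.14906971]
[-0.058, 0.0005, 0.014, 0.2, 0.0, 0.0] ,
[-0.058, 0.0006, 0.014, 0.2, -0.1, 0.0] ,
[0.0, 0.0, 0.0283, 0.0, 0.0, 0.0] ,
[0.0, 0.0, 0.0283, 0.0, 0.0, 0.0] ,
[0.0001, 0.0, 0.0284, 0.0, 0.0, 0.0] ,
[0.0267, 0.0, 0.0, 0.0, 0.0, 0.0] ,
[0.0267, 0.0, 0.0, 0.0, 0.0, 0.0] ,
[0.0266, 0.0, -0.0001, 0.0, 0.0, 0.0] ,
```

Call:
arm_command(
  targets=[
    [-0.058,0,0,0.4,0,0],
    [-0.058,0,0,0,0,0],
    [0,0,0.038,0,0,0],
    [0,0,0.038,0,0,0],
    [0,0,0.037,0,0,0],
    [0,0,0,0,0,0],
    [0.027,0,0,0,0,0],
    [0.027,0,0,0,0,0],
    [0.026,0,0,0,0,0],
    [0,0,0,0,0,0],
  ],
)

```text
clock: 5.4
tcp_pos: [0.658, -0.0289, 0.1838]
tool_rot: [0.263, 1.56, -0.264]
wrist_force: [0.4, 0.9, -0.6]
grip_width: 0.006
```

```bash
python3 - <<'E'
from h import *
st()
cv2.imwrite("pics/w5.png",robot.get_image("wrist"))
o=robot.get_obs(); d=o["tcp_pos"]-[P[0],P[1],0]; print(R.from_euler('z',-P[2]).apply(d))
E
```

```text
t 5.4 tcp [ 0.658  -0.0289  0.1838] tipx [-0.005  0.    -1.   ] yaw 1.235 F [ 0.4  0.9 -0.6] q [ 0.06  0.77 -0.16  1.48  0.14  0.91  1.09] g 0.006
[-0.0005361   0.04382964  0.18543579]
```

View pics/w5.png

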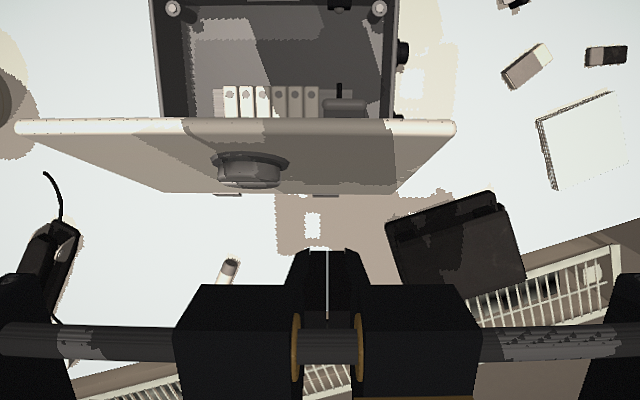

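The wrist view shows the door at rows 120–195 and the fingertips at (328,250) behind it. I'll push lower on the face.

```bash
python3 - <<'E'
from h import *
a=.125
wp=[]
for th in np.r_[1.09,np.linspace(1.0,0.15,14)]:
    x=-a*np.cos(th)+.0085*np.sin(th)+.005; z=.06+a*np.sin(th)+.0085*np.cos(th)
    wp.append((W(x,.045,z),by,2 if len(wp)==0 else 1))
rows(wp)
E
```

```text
[0.0054, 0.0006, -0.0224, 0.0, 0.0, 0.0] ,
[0.0053, 0.0006, -0.0223, 0.0, -0.1, 0.0] ,
[0.005, 0.0, -0.0101, 0.0, 0.0, 0.0] ,
[0.0042, 0.0, -0.0071, 0.0, 0.0, 0.0] ,
[0.0046, 0.0, -0.0067, 0.0, 0.0, 0.0] ,
[0.0051, 0.0, -0.0065, 0.0, 0.0, 0.0] ,
[0.0055, 0.0, -0.0061, 0.0, 0.0, 0.0] ,
[0.0058, 0.0, -0.0057, 0.0, 0.0, 0.0] ,
[0.0063, 0.0001, -0.0053, 0.0, 0.0, 0.0] ,
[0.0065, 0.0, -0.0049, 0.0, 0.0, 0.0] ,
[0.0069, 0.0, -0.0045, 0.0, 0.0, 0.0] ,
[0.0071, 0.0, -0.004, 0.0, 0.0, 0.0] ,
[0.0074, 0.0, -0.0036, 0.0, 0.0, 0.0] ,
[0.0076, 0.0, -0.003, 0.0, 0.0, 0.0] ,
[0.0078, 0.0, -0.0026, 0.0, 0.0, 0.0] ,
[0.0079, 0.0, -0.002, 0.0, 0.0, 0.0] ,
```

Call:
arm_command(
  targets=[
    [0.005,0.001,-0.022,0,0,0],
    [0.005,0.0005,-0.022,0,0,0],
    [0.005,0,-0.01,0,0,0],
    [0.0042,0,-0.007,0,0,0],
    [0.0046,0,-0.0067,0,0,0],
    [0.005,0,-0.0065,0,0,0],
    [0.0055,0,-0.006,0,0,0],
    [0.0058,0,-0.0057,0,0,0],
    [0.0063,0,-0.0053,0,0,0],
    [0.0065,0,-0.005,0,0,0],
  ],
)

```text
clock: 6.7
tcp_pos: [0.5696, 0.0039, 0.1321]
tool_rot: [0.264, 1.555, -0.264]
wrist_force: [0.1, -0.1, 0.9]
grip_width: 0.008
```

```bash
python3 - <<'E'
from h import *
st()
cv2.imwrite("pics/w6.png",robot.get_image("wrist"))
o=robot.get_obs(); d=o["tcp_pos"]-[P[0],P[1],0]; print(R.from_euler('z',-P[2]).apply(d))
E
```

```text
t 6.7 tcp [0.5696 0.0039 0.1321] tipx [-0.  0. -1.] yaw 1.234 F [ 0.1 -0.1  0.9] q [-0.    0.73 -0.14  1.81  0.17  0.61  0.99] g 0.008
[-0.09754111  0.04496854  0.13126111]
```

View pics/w6.png

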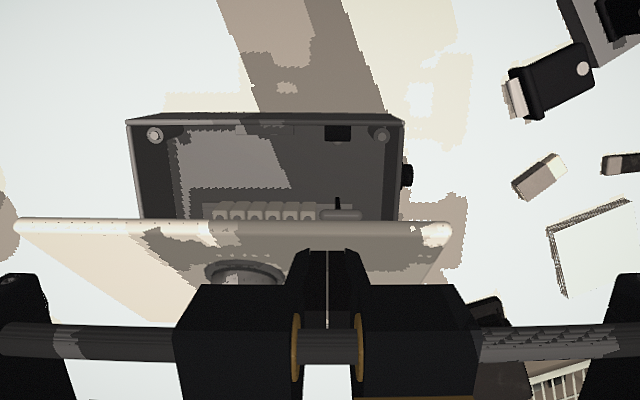

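The door is being pushed now. Its free edge runs from (15,220) to (451,230), with the fingertips on its upper face. I'll estimate its angle.

```bash
python3 - <<'E'
from h import *
cw=robot.camera_info("wrist")
for th in(.6,.7,.75,.8,.9): print(th,proj(doorpts(P,th,[(-.157,.097,.0085),(-.157,-.097,.0085)]),cw).round(0).tolist())
a=.128;wp=[]
for th in np.linspace(.5,.0,8):
    x=-a*np.cos(th)+.0085*np.sin(th)+.005; z=.06+a*np.sin(th)+.0085*np.cos(th)-.008
    wp.append((W(x,.045,z),by,1))
rows(wp)
E
```

```text
0.6 [[447.0, 210.0], [16.0, 209.0]]
0.7 [[454.0, 243.0], [1.0, 241.0]]
0.75 [[457.0, 261.0], [-6.0, 258.0]]
0.8 [[459.0, 280.0], [-13.0, 276.0]]
0.9 [[464.0, 322.0], [-23.0, 315.0]]
[0.0104, 0.0, -0.0057, 0.0, -0.1, 0.0] ,
[0.008, 0.0001, -0.0046, 0.0, 0.0, 0.0] ,
[0.0082, 0.0, -0.0041, 0.0, 0.0, 0.0] ,
[0.0085, 0.0, -0.0034, 0.0, 0.0, 0.0] ,
[0.0087, 0.0, -0.0029, 0.0, 0.0, 0.0] ,
[0.0089, 0.0, -0.0022, 0.0, 0.0, 0.0] ,
[0.009, 0.0, -0.0016, 0.0, 0.0, 0.0] ,
[0.0091, 0.0, -0.0009, 0.0, 0.0, 0.0] ,
```

Call:
arm_command(
  targets=[
    [0.0085,0,-0.0065,0,0,0],
    [0.0085,0,-0.006,0,0,0],
    [0.0085,0,-0.0055,0,0,0],
    [0.0085,0,-0.005,0,0,0],
    [0.0085,0,-0.005,0,0,0],
    [0.0085,0,-0.0045,0,0,0],
    [0.0085,0,-0.004,0,0,0],
    [0.006,0,-0.003,0,0,0],
    [0,0,0,0,0,0],
    [0,0,0,0,0,0],
  ],
)

```text
clock: 8.0
tcp_pos: [0.5329, 0.0169, 0.0672]
tool_rot: [0.264, 1.554, -0.264]
wrist_force: [-0.0, -0.1, -0.1]
grip_width: -0.0
```

```bash
python3 - <<'E'
from h import *
st()
cv2.imwrite("pics/w7.png",robot.get_image("wrist"))
o=robot.get_obs(); d=o["tcp_pos"]-[P[0],P[1],0]; print(R.from_euler('z',-P[2]).apply(d))
cw=robot.camera_info("wrist")
for th in(0,.05,.1,.15,.2,.3): print(th,proj(doorpts(P,th,[(-.157,.097,.0085),(-.157,-.097,.0085)]),cw).round(0).tolist())
E
```

```text
t 8.0 tcp [0.5329 0.0169 0.0672] tipx [ 0.  0. -1.] yaw 1.234 F [-0.  -0.1 -0.1] q [-0.06  0.8  -0.1   1.96  0.19  0.39  0.93] g -0.0
[-0.13505639  0.04524778  0.06728826]
0 [[431.0, 204.0], [53.0, 204.0]]
0.05 [[435.0, 211.0], [42.0, 211.0]]
0.1 [[440.0, 218.0], [31.0, 218.0]]
0.15 [[445.0, 228.0], [19.0, 227.0]]
0.2 [[450.0, 238.0], [7.0, 237.0]]
0.3 [[461.0, 265.0], [-18.0, 262.0]]
```

View pics/w7.png

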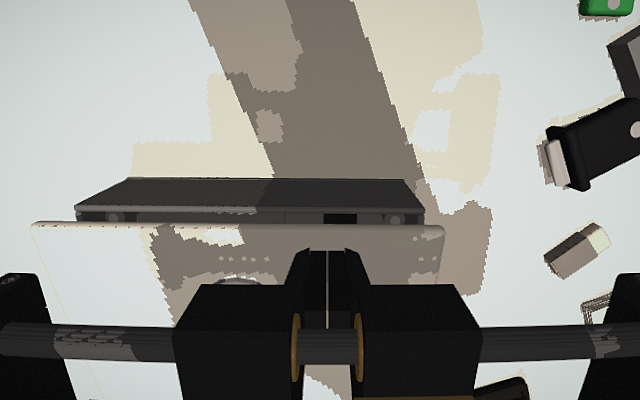

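The door is nearly shut, at about 0.12 rad. The tips act about 17 mm short of the TCP, a steady offset I'll use from here. Next I press on the catch.

Call:
arm_command(
  targets=[
    [0.004,0,-0.002,0,0,0],
    [0.003,0,-0.002,0,0,0],
    [0.003,0,-0.002,0,0,0],
    [0.002,0,-0.001,0,0,0],
    [0.002,0,0,0,0,0],
    [0.001,0,0,0,0,0],
    [0.001,0,0,0,0,0],
    [0.001,0,0,0,0,0],
    [0.001,0,0,0,0,0],
    [0,0,0,0,0,0],
  ],
)

```text
clock: 9.3
tcp_pos: [0.526, 0.0192, 0.0488]
tool_rot: [0.264, 1.555, -0.264]
wrist_force: [-0.8, -0.0, 1.3]
grip_width: 0.008
```

```bash
python3 - <<'E'
from h import *
st()
cv2.imwrite("pics/w8.png",robot.get_image("wrist"))
cw=robot.camera_info("wrist")
for th in(0,.05,.1): print(th,proj(doorpts(P,th,[(-.157,.097,.0085),(-.157,-.097,.0085)]),cw).round(0).tolist())
E
```

```text
t 9.3 tcp [0.526  0.0192 0.0488] tipx [-0.  0. -1.] yaw 1.234 F [-0.8 -0.   1.3] q [-0.07  0.83 -0.09  1.99  0.2   0.33  0.91] g 0.008
0 [[441.0, 232.0], [30.0, 231.0]]
0.05 [[446.0, 240.0], [17.0, 239.0]]
0.1 [[451.0, 250.0], [5.0, 248.0]]
```

View pics/w8.png

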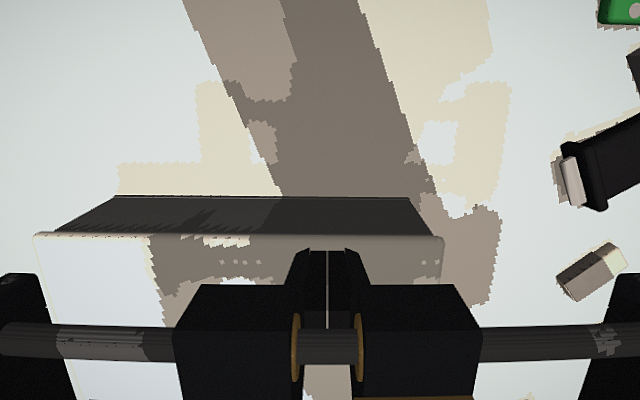

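The free edge (33,236)–(443,238) now meets the box rim. I'll press a bit more to confirm it is on the stop.

Call:
arm_command(
  targets=[
    [0.001,0,0,0,0,0],
    [0.001,0,0,0,0,0],
    [0.001,0,0,0,0,0],
    [0.001,0,0,0,0,0],
    [0.001,0,0,0,0,0],
    [0.001,0,0,0,0,0],
    [0,0,0,0,0,0],
    [0,0,0,0,0,0],
    [0,0,0,0,0,0],
    [0,0,0,0,0,0],
  ],
)

```text
clock: 10.6
tcp_pos: [0.5262, 0.0192, 0.0441]
tool_rot: [0.264, 1.554, -0.264]
wrist_force: [-1.5, -0.0, 10.8]
grip_width: 0.002
```

Call:
arm_command(
  targets=[
    [0.001,0,0,0,0,0],
    [0.001,0,0,0,0,0],
    [0.001,0,0,0,0,0],
    [0.001,0,0,0,0,0],
    [0.001,0,0,0,0,0],
    [0.001,0,0,0,0,0],
    [0,0,0,0,0,0],
    [0,0,0,0,0,0],
    [0,0,0,0,0,0],
    [0,0,0,0,0,0],
  ],
)

```text
clock: 11.85
tcp_pos: [0.5264, 0.0192, 0.0431]
tool_rot: [0.264, 1.551, -0.264]
wrist_force: [-12.5, 0.7, 60.2]
grip_width: 0.006
```

```bash
python3 - <<'E'
from h import *
st()
cv2.imwrite("pics/w9.png",robot.get_image("wrist"))
cw=robot.camera_info("wrist")
for th in(0,.05,.1): print(th,proj(doorpts(P,th,[(-.157,.097,.0085),(-.157,-.097,.0085)]),cw).round(0).tolist(),proj(boxpts(P,[(-.154,.095,-.06),(-.154,-.095,-.06)]),cw).round())
E
```

```text
t 11.85 tcp [0.5264 0.0192 0.0431] tipx [ 0.003 -0.001 -1.   ] yaw 1.234 F [-12.5   0.7  60.2] q [-0.08  0.84 -0.08  1.99  0.2   0.31  0.91] g 0.006
0 [[444.0, 237.0], [20.0, 236.0]] [[407. 196.]
 [108. 197.]]
0.05 [[450.0, 246.0], [7.0, 244.0]] [[407. 196.]
 [108. 197.]]
0.1 [[456.0, 256.0], [-6.0, 254.0]] [[407. 196.]
 [108. 197.]]
```

View pics/w9.png

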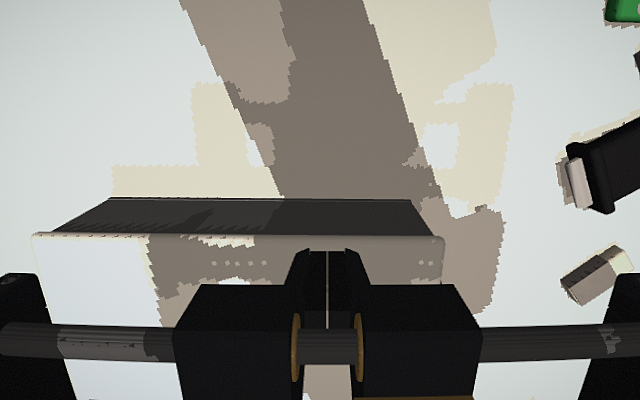

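The hard stop gives 60 N at z = 0.0431. All the evidence agrees that the finger ends sit about 24 mm behind the reported TCP. I'll retreat, open the fingers and look at the lock and door from above.

Call:
arm_command(
  targets=[
    [-0.02,0,0,0,0,0],
    [-0.05,0,0,0,0,0],
    [-0.05,0,0,0,0,0],
    [-0.04,0.02,0,8,0,0],
    [0,0.025,0.005,8,0,0],
    [0,0.035,0,8,0,0],
    [0,0.03,0,8,0,0],
    [0,0,0,0,0,0],
    [0,0,0,0,0,0],
    [0,0,0,0,0,0],
  ],
  hand=60,
)

```text
clock: 13.15
tcp_pos: [0.5888, 0.1069, 0.1971]
tool_rot: [0.699, 1.456, -0.7]
wrist_force: [-0.5, -0.1, 0.8]
grip_width: 0.606
```

```bash
python3 - <<'E'
from h import *
st()
cv2.imwrite("pics/w10.png",robot.get_image("wrist"))
E
```

```text
t 13.15 tcp [0.5888 0.1069 0.1971] tipx [-0.001 -0.001 -1.   ] yaw 0.675 F [-0.5 -0.1  0.8] q [-0.27  0.67  0.03  1.67 -0.02  0.8   0.44] g 0.606
```

View pics/w10.png

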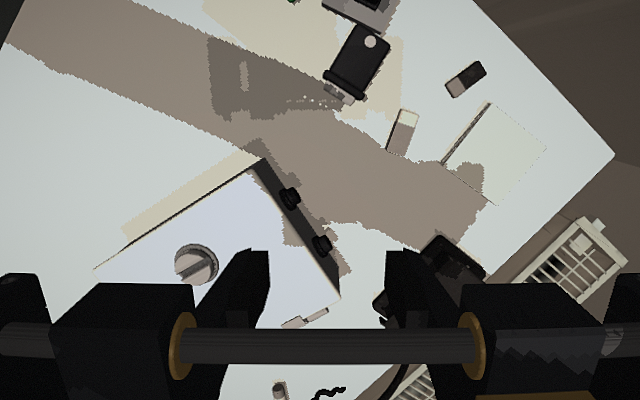

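The door is shut and the lock disc is at about (196,264), with its slot along the hinge line. I'll measure it from an enlarged crop.

```bash
python3 - <<'E'
import cv2
w=cv2.imread("pics/w10.png")
cv2.imwrite("pics/w10c.png",cv2.resize(w[235:295,160:235],None,fx=8,fy=8,interpolation=cv2.INTER_CUBIC))
cv2.imwrite("pics/w10d.png",cv2.resize(w[145:305,80:350],None,fx=2.9,fy=2.9,interpolation=cv2.INTER_CUBIC))
E
```

```text
(no output)
```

View pics/w10c.png

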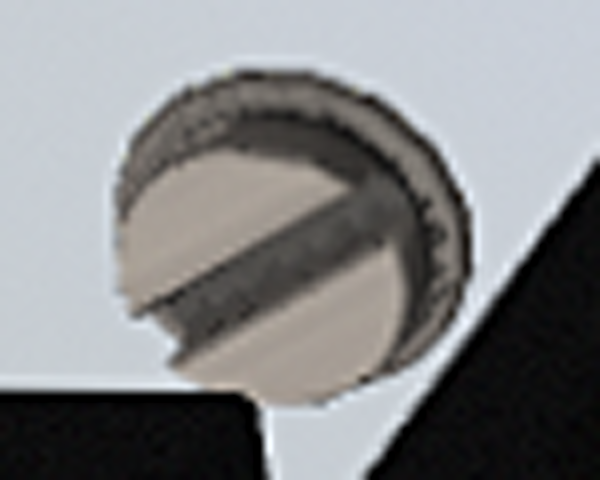

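View pics/w10d.png

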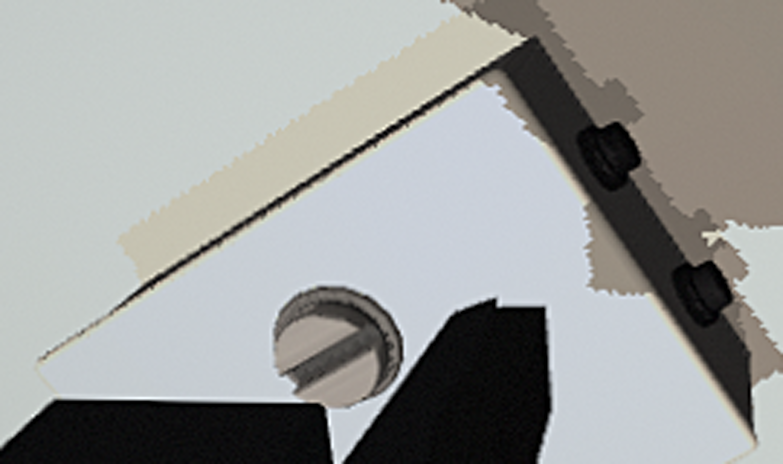

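```bash
python3 - <<'E'
from h import *
cw=robot.camera_info("wrist")
g=lambda a:np.array(a)/8+[160,235]; k=lambda a:np.array(a)/2.9+[80,145]
e=unproj(g([(152,340),(370,215),(261,277)]),.0805,cw); print(e, np.arctan2(*(e[1]-e[0])[[1,0]]), np.linalg.norm(e[1]-e[0]))
d=unproj(k([(37,360),(490,75),(757,440)]),.0685,cw); print(d, np.arctan2(*(d[1]-d[0])[[1,0]]),np.linalg.norm(d[1]-d[0]),np.linalg.norm(d[2]-d[1]))
print("P says",W(-.109,0,.0805), by)
# least squares
def fun(v): return np.r_[proj(boxpts(v,[(-.157,-.097,.0085),(-.157,.097,.0085),(0.0,.097,.0085)]),cw)-k([(37,360),(490,75),(757,440)]),proj(boxpts(v,[(-.109,0,.0205)]),cw)-g([(261,277)])].ravel()
r=least_squares(fun,P); print(r.x,r.fun.round(1)); print(boxpts(r.x,[(-.109,0,.0205)]))
rows([((.513,.240,.20),1.81,7)])
E
```

```text
[[ 0.53852479 -0.04741834  0.0805    ]
 [ 0.54967699 -0.01766329  0.0805    ]
 [ 0.54413204 -0.03231467  0.0805    ]] 1.2122006896183133 0.03177632050447764
[[ 0.46744279 -0.1032707   0.0685    ]
 [ 0.53194613  0.07164327  0.0685    ]
 [ 0.67229674  0.02440594  0.0685    ]] 1.2174971100234262 0.18642847697069137 0.14808665215813338
P says [ 0.54263115 -0.03445835  0.0805    ] 1.2337963267948966
[ 0.64615072 -0.06859694 -0.33720815] [-3.5  2.6  0.4 -4.2  3.8  4.3 -0.9 -0.4]
[[ 0.54328938 -0.03253388  0.0805    ]]
[-0.0004, 0.0034, -0.0216, -9.3, 0.0, 0.0] ,
[-0.0004, 0.0068, -0.0208, -9.3, 0.0, 0.0] ,
[-0.0004, 0.0101, -0.0194, -9.3, 0.0, 0.0] ,
[-0.0004, 0.0131, -0.0175, -9.3, 0.0, 0.0] ,
[-0.0004, 0.0158, -0.0152, -9.3, 0.0, 0.0] ,
[-0.0004, 0.018, -0.0124, -9.3, 0.0, 0.0] ,
[-0.0005, 0.0197, -0.0093, -9.3, 0.0, 0.0] ,
```

Call:
arm_command(
  targets=[
    [0,0.003,-0.022,-9.3,0,0],
    [0,0.007,-0.021,-9.3,0,0],
    [0,0.01,-0.019,-9.3,0,0],
    [0,0.013,-0.0175,-9.3,0,0],
    [0,0.016,-0.015,-9.3,0,0],
    [0,0.018,-0.012,-9.3,0,0],
    [0,0.02,-0.0093,-9.3,0,0],
    [0.03,0,0,0,0,0],
    [0,0,0,0,0,0],
    [0,0,0,0,0,0],
  ],
)

```text
clock: 14.45
tcp_pos: [0.5142, 0.241, 0.1678]
tool_rot: [-0.188, 1.562, 0.188]
wrist_force: [0.9, 0.2, 0.6]
grip_width: 0.597
```

```bash
python3 - <<'E'
from h import *
st()
w=robot.get_image("wrist"); cv2.imwrite("pics/w11.png",w); t=robot.get_image("top"); cv2.imwrite("pics/t11f.png",t)
cv2.imwrite("pics/t11.png",cv2.resize(t[150:260,200:380],None,fx=4.4,fy=4.4,interpolation=cv2.INTER_CUBIC))
E
```

```text
t 14.45 tcp [0.5142 0.241  0.1678] tipx [ 0.001 -0.    -1.   ] yaw 1.811 F [0.9 0.2 0.6] q [-0.36  0.68 -0.28  1.79  0.27  0.71  1.03] g 0.597
```

View pics/w11.png

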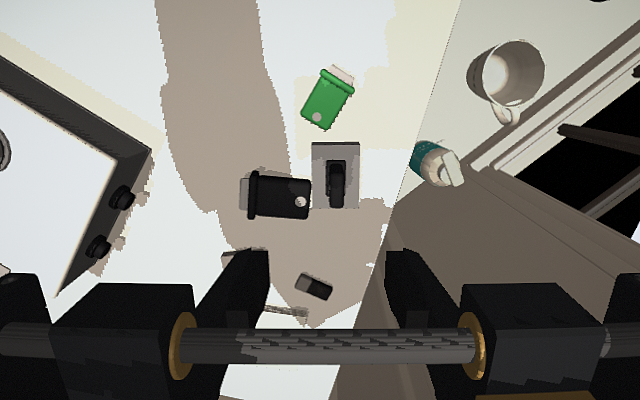

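View pics/t11.png

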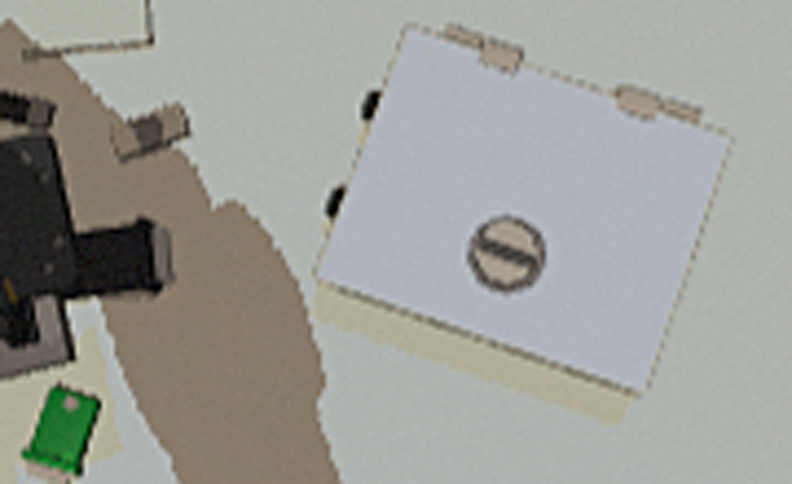

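The top view confirms the door is flush, with the lock at about (315,207). The wrist view shows the holder at (312–360,142–208) with the key at (337,180). The large black decoy now lies flat to its left, with its end at (310,190). I'll enlarge the key.

```bash
python3 - <<'E'
from h import *
w=cv2.imread("pics/w11.png"); cv2.imwrite("pics/w11c.png",cv2.resize(w[135:215,290:370],None,fx=7,fy=7,interpolation=cv2.INTER_CUBIC))
t=cv2.imread("pics/t11f.png"); cv2.imwrite("pics/t11c.png",cv2.resize(t[190:225,295:335],None,fx=14,fy=14,interpolation=cv2.INTER_CUBIC))
c=robot.camera_info("top"); k=lambda a:np.array(a)/4.4+[200,150]
e=unproj(k([(478,243),(535,262),(506.5,252.5)]),.0805,c); print(e,np.arctan2(*(e[0]-e[1])[[1,0]]))
q=[(-.157,.097,.0085),(-.157,-.097,.0085),(0,-.097,.0085),(0,.097,.0085)]
px=k([(316,277),(643,394),(733,135),(407,25)])
r=least_squares(lambda v:(proj(boxpts(v,q),c)-px).ravel(),P); print(r.x,r.fun.round(1),boxpts(r.x,[(-.109,0,.0205)]))
E
```

```text
[[ 0.54685836 -0.01876783  0.0805    ]
 [ 0.53623576 -0.04972068  0.0805    ]
 [ 0.54154243 -0.03425734  0.0805    ]] 1.2402042833388167
[ 0.64283081 -0.07052825 -0.34408985] [-1.3  1.   0.4  1.1  0.7 -0.9  0.2 -1.4] [[ 0.54022008 -0.03375819  0.0805    ]]
```

View pics/w11c.png

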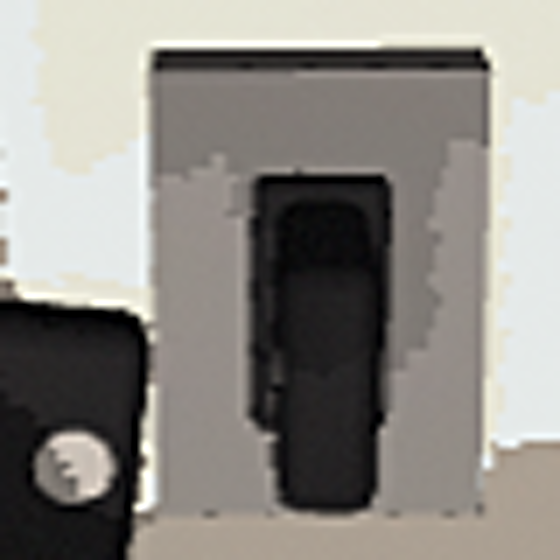

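View pics/t11c.png

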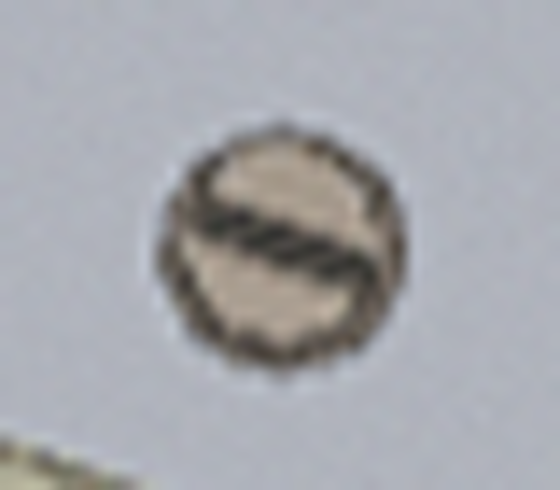

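```bash
python3 - <<'E'
from h import *
cw=robot.camera_info("wrist"); k=lambda a:np.array(a)/7+[290,135]
print("collar",unproj(k([(320,303)]),.023,cw)); print("collar far edge mid, near",unproj(k([(322,175),(318,432)]),.023,cw))
print("top",unproj(k([(328,372)]),.063,cw),"top end",unproj(k([(328,508)]),.063,cw))
print("holder",unproj(k([(152,70),(488,70),(155,512),(482,512)]),.018,cw).mean(0))
o=robot.get_obs();M=R.from_rotvec(o["tool_rot"]).as_matrix()
for x in(-.043,-.024,0): print(x,proj(o["tcp_pos"]+M@[x,0,0],cw))
c=robot.camera_info("top"); print(proj([[.512,.240,.063]],c))
E
```

```text
collar [[0.51580249 0.24919604 0.023     ]]
collar far edge mid, near [[0.49940145 0.2453487  0.023     ]
 [0.53286317 0.2532028  0.023     ]]
top [[0.51345416 0.24857497 0.063     ]] top end [[0.52939448 0.25259019 0.063     ]]
holder [0.5162813  0.24934379 0.018     ]
-0.043 [[328.68914116 288.67512753]]
-0.024 [[328.49372669 266.13631803]]
0 [[328.29943194 243.78899847]]
[[202.12732217 221.16574413]]
```

Call:
arm_command(
  targets=[
    [0.01,0.0035,0.001,0,0,0],
    [0.02,0.0035,0.001,0,0,0],
    [0.03,0,0,0,0,0],
    [0.03,0,0,0,0,0],
    [0.02,0,0,0,0,0],
    [0.01,0,0,0,0,0],
    [0,0,0,0,0,0],
    [0,0,0,0,0,0],
    [0,0,0,0,0,0],
    [0,0,0,0,0,0],
  ],
  hand=42,
)

```text
clock: 15.8
tcp_pos: [0.5143, 0.249, 0.0477]
tool_rot: [-0.189, 1.562, 0.189]
wrist_force: [0.2, -0.7, -0.6]
grip_width: 0.421
```

```bash
python3 - <<'E'
from h import *
st()
w=robot.get_image("wrist"); cv2.imwrite("pics/w12.png",w)
E
```

```text
t 15.8 tcp [0.5143 0.249  0.0477] tipx [ 0.001  0.001 -1.   ] yaw 1.812 F [ 0.2 -0.7 -0.6] q [-0.42  0.87 -0.19  1.85  0.34  0.46  0.96] g 0.421
```

View pics/w12.png

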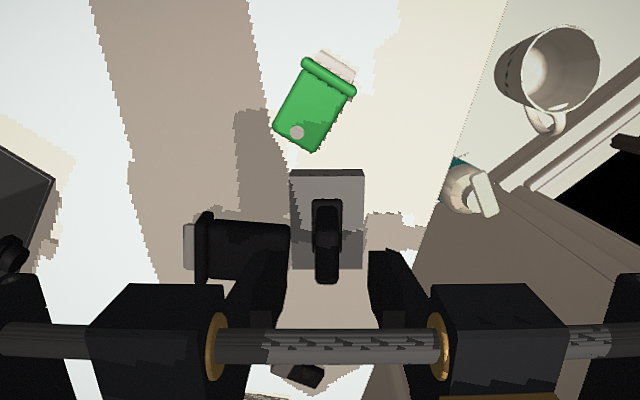

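The handle sits at column 327, centred between the fingers. I'll descend and grip.

Call:
arm_command(
  targets=[
    [0.009,0,0,0,0,0],
    [0.009,0,0,0,0,0],
    [0.009,0,0,0,0,0],
    [0.009,0,0,0,0,0],
    [0.002,0,0,0,0,0],
    [0,0,0,0,0,0],
    [0,0,0,0,0,0],
    [0,0,0,0,0,0],
    [0,0,0,0,0,0],
    [0,0,0,0,0,0],
  ],
)

```text
clock: 17.1
tcp_pos: [0.514, 0.2489, 0.0092]
tool_rot: [-0.189, 1.562, 0.189]
wrist_force: [0.6, -0.5, 0.1]
grip_width: 0.42
```

```bash
python3 - <<'E'
from h import *
st()
w=robot.get_image("wrist"); cv2.imwrite("pics/w13.png",w)
E
```

```text
t 17.1 tcp [0.514  0.2489 0.0092] tipx [ 0.  0. -1.] yaw 1.812 F [ 0.6 -0.5  0.1] q [-0.44  0.93 -0.16  1.86  0.36  0.38  0.94] g 0.42
```

View pics/w13.png

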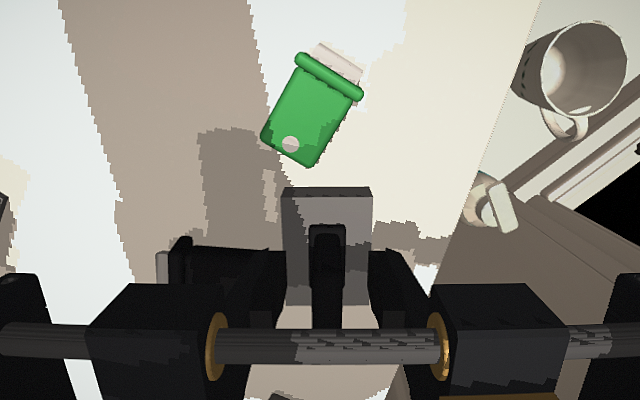

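Call:
arm_command(
  targets=[
    [0,0,0,0,0,0],
    [0,0,0,0,0,0],
    [0,0,0,0,0,0],
    [0,0,0,0,0,0],
    [-0.005,0,0,0,0,0],
    [-0.01,0,0,0,0,0],
    [-0.03,0,0,0,0,0],
    [-0.04,0,0,0,0,0],
    [-0.03,0,0,0,0,0],
    [0,0,0,0,0,0],
  ],
  hand=0,
  newtons=40,
)

```text
clock: 18.4
tcp_pos: [0.5156, 0.2498, 0.1269]
tool_rot: [-0.187, 1.557, 0.191]
wrist_force: [-0.6, -0.7, -0.2]
grip_width: 0.13
```

```bash
python3 - <<'E'
from h import *
st()
w=robot.get_image("wrist"); cv2.imwrite("pics/w14.png",w)
cv2.imwrite("pics/w14c.png",cv2.resize(w[200:340,240:420],None,fx=4,fy=4,interpolation=cv2.INTER_CUBIC))
L=np.array([.542,-.0335]); rows([((*L,.13),1.23+np.pi/2,10)])
E
```

```text
t 18.4 tcp [0.5156 0.2498 0.1269] tipx [ 0.005  0.003 -1.   ] yaw 1.811 F [-0.6 -0.7 -0.2] q [-0.38  0.74 -0.25  1.81  0.3   0.62  1.  ] g 0.13
[-0.0005, -0.0281, -0.0041, -5.7, 0.0, 0.0] ,
[-0.0005, -0.0276, -0.0068, -5.7, 0.0, 0.0] ,
[-0.0005, -0.0267, -0.0095, -5.7, 0.0, 0.0] ,
[-0.0005, -0.0257, -0.0122, -5.7, 0.0, 0.0] ,
[-0.0005, -0.0243, -0.0146, -5.7, 0.0, 0.0] ,
[-0.0005, -0.0227, -0.017, -5.7, 0.0, 0.0] ,
[-0.0005, -0.0209, -0.0192, -5.7, 0.0, 0.0] ,
[-0.0005, -0.0189, -0.0211, -5.7, 0.0, 0.0] ,
[-0.0005, -0.0167, -0.0229, -5.7, 0.0, 0.0] ,
[-0.0005, -0.0145, -0.0245, -5.4, 0.1, 0.1] ,
```

View pics/w14c.png

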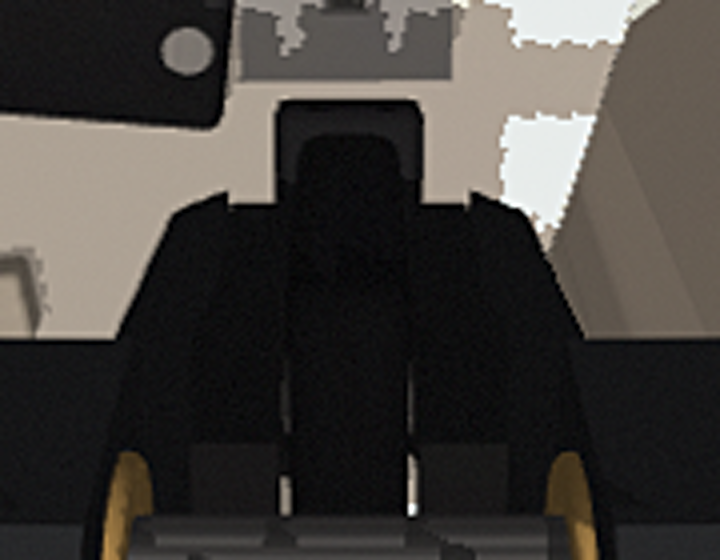

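```bash
python3 - <<'E'
from h import *
cw=robot.camera_info("wrist"); o=robot.get_obs(); M=R.from_rotvec(o["tool_rot"]).as_matrix()
for x in(-.009,-.015):
  for z in(-.023,-.020,-.017,-.014): print(x,z,proj(o["tcp_pos"]+M@[x,0,z],cw).round(1), proj(o["tcp_pos"]+M@[x,.009,z],cw).round(1))
E
```

```text
-0.009 -0.023 [[328.4 207.9]] [[347.3 207.8]]
-0.009 -0.02 [[328.4 213.8]] [[347.2 213.7]]
-0.009 -0.017 [[328.4 219.6]] [[347.1 219.6]]
-0.009 -0.014 [[328.4 225.4]] [[347.  225.4]]
-0.015 -0.023 [[328.4 212.2]] [[348.  212.1]]
-0.015 -0.02 [[328.4 218.3]] [[347.9 218.2]]
-0.015 -0.017 [[328.4 224.3]] [[347.8 224.2]]
-0.015 -0.014 [[328.4 230.2]] [[347.7 230.2]]
```

The key is held, with the opening at 11.5 mm and the collar centred at column 327. Now over to the lock.

Call:
arm_command(
  targets=[
    [0,-0.028,-0.004,-5.7,0,0],
    [0,-0.0275,-0.007,-5.7,0,0],
    [0,-0.0265,-0.0095,-5.7,0,0],
    [0,-0.0255,-0.012,-5.7,0,0],
    [0,-0.0245,-0.0145,-5.7,0,0],
    [0,-0.0225,-0.017,-5.7,0,0],
    [0,-0.021,-0.019,-5.7,0,0],
    [0,-0.019,-0.021,-5.7,0,0],
    [0,-0.0165,-0.023,-5.7,0,0],
    [0,-0.0145,-0.0245,-5.4,0,0],
  ],
)

```text
clock: 19.7
tcp_pos: [0.5405, -0.0339, 0.1228]
tool_rot: [-0.956, 1.352, 0.959]
wrist_force: [-0.2, 0.0, -1.1]
grip_width: 0.133
```

```bash
python3 - <<'E'
from h import *
st()
w=robot.get_image("wrist"); cv2.imwrite("pics/w15.png",w)
rows([((.5425,-.033,.13),1.225+np.pi/2,1)])
E
```

```text
t 19.7 tcp [ 0.5405 -0.0339  0.1228] tipx [-0.003  0.    -1.   ] yaw 2.805 F [-0.2  0.  -1.1] q [ 0.32  0.77 -0.58  1.89  0.65  0.68  2.15] g 0.133
[-0.0078, 0.0004, 0.0071, 0.3, -0.3, -0.1] ,
```

View pics/w15.png

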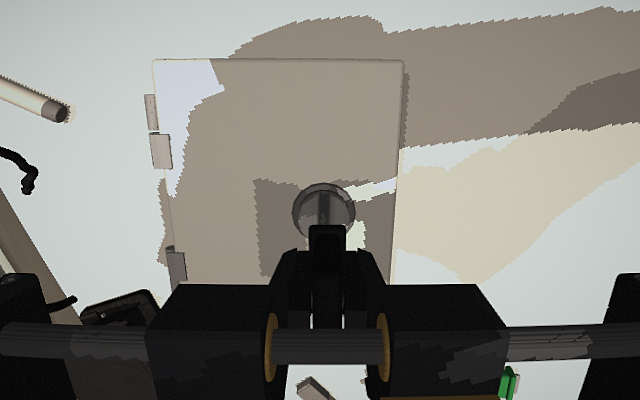

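```bash
python3 - <<'E'
from h import *
w=cv2.imread("pics/w15.png"); cv2.imwrite("pics/w15c.png",cv2.resize(cv2.convertScaleAbs(w[175:255,280:370],alpha=1.5),None,fx=7,fy=7,interpolation=cv2.INTER_CUBIC))
E
```

```text
(no output)
```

View pics/w15c.png

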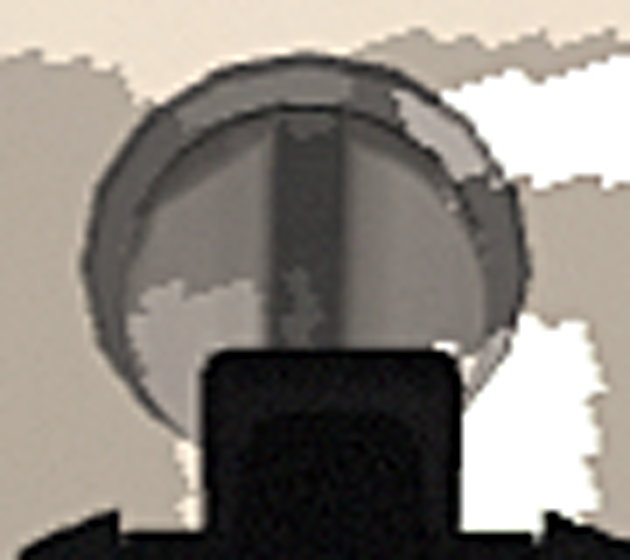

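```bash
python3 - <<'E'
from h import *
cw=robot.camera_info("wrist"); o=robot.get_obs(); M=R.from_rotvec(o["tool_rot"]).as_matrix()
g=lambda a:np.array(a)/7+[280,175]
e=unproj(g([(310,130),(307.5,335)]),.0805,cw); print(e, (e-o["tcp_pos"])@M, np.arctan2(*(e[0]-e[1])[[1,0]])+np.pi)
b=unproj(g([(305,160)]),.0805,cw); 
k=unproj(g([(332.5,355)]),o["tcp_pos"][2]+.009,cw); print("key edge in tool",(k-o["tcp_pos"])@M)
# disc base outline extremes z=.0685: top row 55, left 85, right 525 (widest ~row 255)
b=unproj(g([(305,255)]),.0700,cw); print("disc ctr tool",(b-o["tcp_pos"])@M,b)
E
```

```text
[[ 0.53757958 -0.05530998  0.0805    ]
 [ 0.54434672 -0.03712014  0.0805    ]] [[ 0.04179195 -0.00254967 -0.01532773]
 [ 0.0416858  -0.00285395  0.00407744]] 1.214633308809973
key edge in tool [[-0.00892194 -0.00068586 -0.01464213]]
disc ctr tool [[ 0.05220654 -0.00314609  0.00018551]] [[ 0.54328296 -0.04093287  0.07      ]]
```

The slot sits 2.7 mm to the tool's −y and the key 0.6 mm, so I shift −2.1 mm. Then I lower to just above the slot and recheck.

Call:
arm_command(
  targets=[
    [0,-0.002,0,0.7,0,0],
    [0.01,0,0,0,0,0],
    [0.01,0,0,0,0,0],
    [0.01,0,0,0,0,0],
    [0.007,0,0,0,0,0],
    [0,0,0,0,0,0],
    [0,0,0,0,0,0],
    [0,0,0,0,0,0],
    [0,0,0,0,0,0],
    [0,0,0,0,0,0],
  ],
)

```text
clock: 21.0
tcp_pos: [0.5435, -0.0336, 0.0872]
tool_rot: [-0.946, 1.355, 0.946]
wrist_force: [-0.4, -0.0, -1.5]
grip_width: 0.13
```

```bash
python3 - <<'E'
from h import *
st()
w=robot.get_image("wrist"); cv2.imwrite("pics/w16.png",w)
cv2.imwrite("pics/w16c.png",cv2.resize(cv2.convertScaleAbs(w[185:265,280:370],alpha=1.5),None,fx=7,fy=7,interpolation=cv2.INTER_CUBIC))
E
```

```text
t 21.0 tcp [ 0.5435 -0.0336  0.0872] tipx [ 0.  0. -1.] yaw 2.789 F [-0.4 -0.  -1.5] q [ 0.29  0.82 -0.53  1.91  0.7   0.61  2.09] g 0.13
```

View pics/w16c.png

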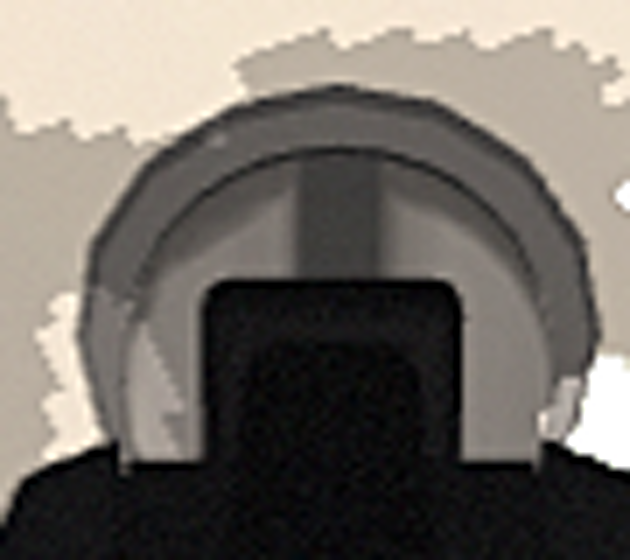

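Slot centre is at column 328.6 and key at 327.5, so about 0.6 mm off, within play. I'll nudge and insert.

Call:
arm_command(
  targets=[
    [0.003,0.0005,0,0,0,0],
    [0.003,0,0,0,0,0],
    [0.002,0,0,0,0,0],
    [0.002,0,0,0,0,0],
    [0.002,0,0,0,0,0],
    [0.002,0,0,0,0,0],
    [0.001,0,0,0,0,0],
    [0,0,0,0,0,0],
    [0,0,0,0,0,0],
    [0,0,0,0,0,0],
  ],
)

```text
clock: 22.3
tcp_pos: [0.543, -0.0333, 0.0722]
tool_rot: [-0.946, 1.355, 0.946]
wrist_force: [-0.7, -0.1, -1.2]
grip_width: 0.13
```

```bash
python3 - <<'E'
from h import *
st()
w=robot.get_image("wrist")
cv2.imwrite("pics/w17c.png",cv2.resize(cv2.convertScaleAbs(w[195:275,280:370],alpha=1.5),None,fx=7,fy=7,interpolation=cv2.INTER_CUBIC))
E
```

```text
t 22.3 tcp [ 0.543  -0.0333  0.0722] tipx [ 0.  0. -1.] yaw 2.789 F [-0.7 -0.1 -1.2] q [ 0.27  0.84 -0.5   1.91  0.73  0.57  2.07] g 0.13
```

View pics/w17c.png

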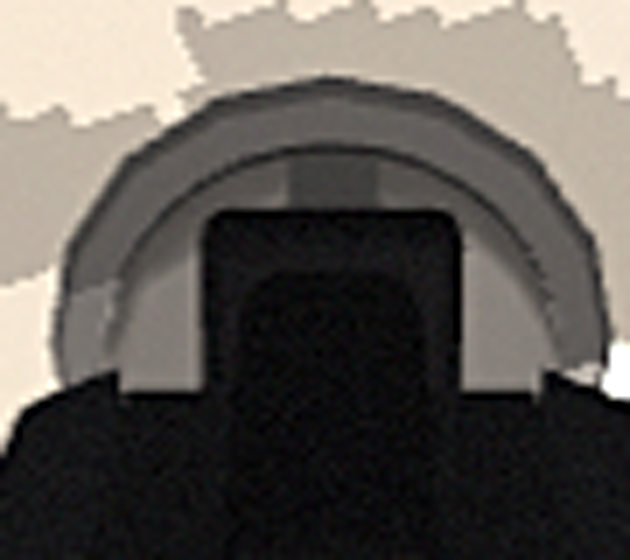

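Aligned, with the slot at 333 against the key at 332 in the crop, and no force. I'll lower until the collar seats.

Call:
arm_command(
  targets=[
    [0.001,0,0,0,0,0],
    [0.001,0,0,0,0,0],
    [0.001,0,0,0,0,0],
    [0.001,0,0,0,0,0],
    [0.001,0,0,0,0,0],
    [0,0,0,0,0,0],
    [0,0,0,0,0,0],
    [0,0,0,0,0,0],
    [0,0,0,0,0,0],
    [0,0,0,0,0,0],
  ],
)

```text
clock: 23.6
tcp_pos: [0.5433, -0.0333, 0.0708]
tool_rot: [-0.948, 1.354, 0.943]
wrist_force: [-7.7, -1.1, 34.5]
grip_width: 0.134
```

```bash
python3 - <<'E'
from h import *
st()
w=robot.get_image("wrist")
cv2.imwrite("pics/w18c.png",cv2.resize(cv2.convertScaleAbs(w[195:275,280:370],alpha=1.5),None,fx=7,fy=7,interpolation=cv2.INTER_CUBIC))
E
```

```text
t 23.6 tcp [ 0.5433 -0.0333  0.0708] tipx [ 0.003 -0.002 -1.   ] yaw 2.789 F [-7.7 -1.1 34.5] q [ 0.27  0.84 -0.5   1.92  0.73  0.57  2.06] g 0.134
```

View pics/w18c.png

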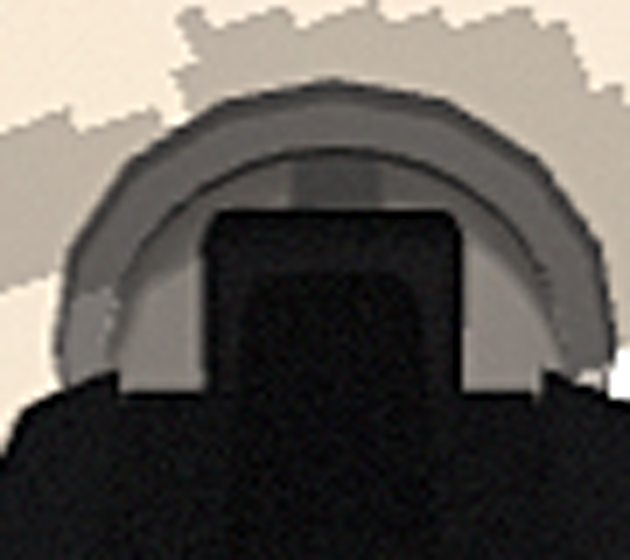

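It seats at z = 0.071, as predicted for the collar on the lock (0.0715). I'll relieve the pressure and centre 1.5 mm along the slot, then start turning clockwise.

Call:
arm_command(
  targets=[
    [-0.002,0,-0.001,0,0,0],
    [-0.001,0,-0.0005,0,0,0],
    [0,0,0,5,0,0],
    [0,0,0,7,0,0],
    [0,0,0,8,0,0],
    [0,0,0,8,0,0],
    [0,0,0,8,0,0],
    [0,0,0,8,0,0],
    [0,0,0,6,0,0],
    [0,0,0,0,0,0],
  ],
)

```text
clock: 24.9
tcp_pos: [0.5426, -0.0336, 0.0713]
tool_rot: [-0.271, 1.552, 0.272]
wrist_force: [-2.6, 1.5, 10.9]
grip_width: 0.132
```

```bash
python3 - <<'E'
from h import *
st(); print(robot.get_obs()["moment"])
w=robot.get_image("wrist")
cv2.imwrite("pics/w19c.png",cv2.resize(cv2.convertScaleAbs(w[185:275,270:380],alpha=1.5),None,fx=7,fy=6.5,interpolation=cv2.INTER_CUBIC))
E
```

```text
t 24.9 tcp [ 0.5426 -0.0336  0.0713] tipx [ 0.001  0.001 -1.   ] yaw 1.917 F [-2.6  1.5 10.9] q [ 0.14  0.81 -0.28  1.92  0.45  0.47  1.46] g 0.132
[0.44661478 0.52244661 0.00157048]
```

View pics/w19c.png

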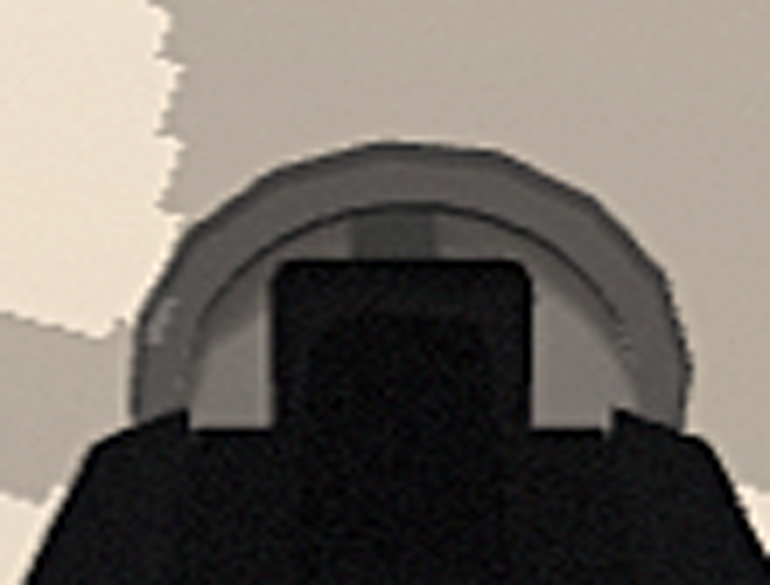

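The slot turns with the key, 0.87 rad so far. I'll continue past the quarter turn.

Call:
arm_command(
  targets=[
    [0,0,0,7,0,0],
    [0,0,0,8,0,0],
    [0,0,0,8,0,0],
    [0,0,0,8,0,0],
    [0,0,0,8,0,0],
    [0,0,0,6,0,0],
    [0,0,0,5,0,0],
    [0,0,0,0,0,0],
    [0,0,0,0,0,0],
    [0,0,0,0,0,0],
  ],
)

```text
clock: 26.2
tcp_pos: [0.5428, -0.0323, 0.0713]
tool_rot: [0.413, 1.531, -0.409]
wrist_force: [-1.7, 3.8, 10.5]
grip_width: 0.129
```

```bash
python3 - <<'E'
from h import *
st(); print(robot.get_obs()["moment"])
w=robot.get_image("wrist");cv2.imwrite("pics/w20.png",w)
cv2.imwrite("pics/w20c.png",cv2.resize(cv2.convertScaleAbs(w[185:275,270:380],alpha=1.5),None,fx=7,fy=6.5,interpolation=cv2.INTER_CUBIC))
E
```

```text
t 26.2 tcp [ 0.5428 -0.0323  0.0713] tipx [ 0.001  0.003 -1.   ] yaw 1.046 F [-1.7  3.8 10.5] q [ 0.02  0.8  -0.07  1.93  0.12  0.41  0.91] g 0.129
[0.81018303 0.5004835  0.13448852]
```

View pics/w20c.png

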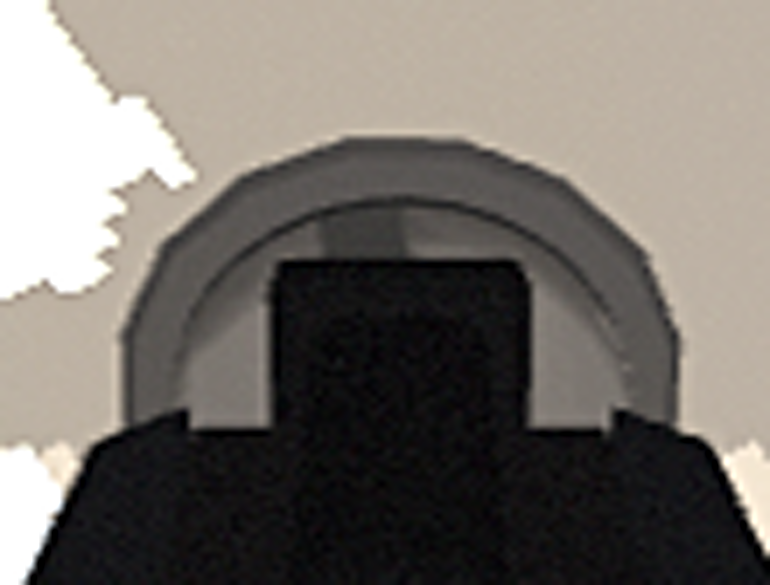

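View pics/w20.png

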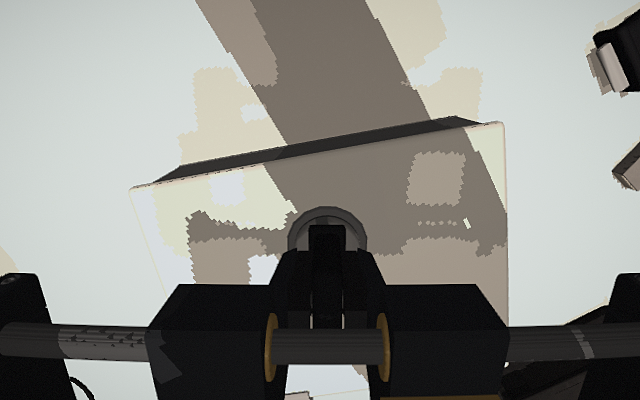

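The lock lags the key by the play, and the moment has risen to 0.13 N m, so it is at the stop. I'll back off slightly, unload and release.

Call:
arm_command(
  targets=[
    [-0.0008,0,0,-3,0,0],
    [0,0,0,-3,0,0],
    [0,0,0,0,0,0],
    [0,0,0,0,0,0],
    [0,0,0,0,0,0],
    [0,0,0,0,0,0],
    [0,0,0,0,0,0],
    [0,0,0,0,0,0],
    [0,0,0,0,0,0],
    [0,0,0,0,0,0],
  ],
)

```text
clock: 27.5
tcp_pos: [0.5429, -0.0333, 0.0714]
tool_rot: [0.331, 1.545, -0.328]
wrist_force: [-0.3, 3.3, 7.4]
grip_width: 0.133
```

Call:
arm_command(
  targets=[
    [0,0,0,0,0,0],
    [0,0,0,0,0,0],
    [0,0,0,0,0,0],
    [0,0,0,0,0,0],
    [0,0,0,0,0,0],
    [0,0,0,0,0,0],
    [-0.01,0,0,0,0,0],
    [-0.02,0,0,0,0,0],
    [-0.03,0,0,0,0,0],
    [-0.04,0,0,0,0,0],
  ],
  hand=50,
)

```text
clock: 28.75
tcp_pos: [0.5418, -0.0348, 0.172]
tool_rot: [0.331, 1.547, -0.331]
wrist_force: [1.1, -0.5, 0.4]
grip_width: 0.503
```

```bash
python3 - <<'E'
from h import *
st()
w=robot.get_image("wrist");cv2.imwrite("pics/w21.png",w)
E
```

```text
t 28.75 tcp [ 0.5418 -0.0348  0.172 ] tipx [-0.001  0.    -1.   ] yaw 1.149 F [ 1.1 -0.5  0.4] q [ 0.06  0.64 -0.13  1.86  0.13  0.65  1.  ] g 0.503
```

View pics/w21.png

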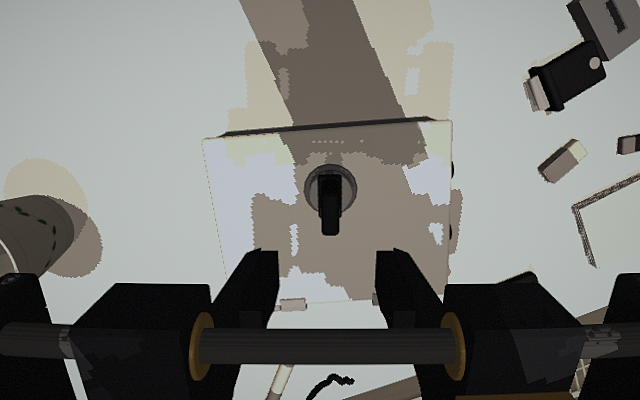

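The key stands in the lock. I'll move the arm aside and check the slot angle and the door from above.

Call:
arm_command(
  targets=[
    [-0.03,0,0,0,0,0],
    [-0.02,0.04,0,0,0,0],
    [0,0.05,0,0,0,0],
    [0,0.05,0,0,0,0],
    [0,0.05,0,0,0,0],
    [0,0.04,0,0,0,0],
    [0,0.03,0,0,0,0],
    [0,0,0,0,0,0],
    [0,0,0,0,0,0],
    [0,0,0,0,0,0],
  ],
)

```text
clock: 30.05
tcp_pos: [0.6489, 0.2002, 0.2212]
tool_rot: [0.332, 1.545, -0.334]
wrist_force: [0.6, -0.5, -0.1]
grip_width: 0.499
```

```bash
python3 - <<'E'
from h import *
st()
t=robot.get_image("top"); cv2.imwrite("pics/t22.png",cv2.resize(t[150:260,250:380],None,fx=5,fy=5,interpolation=cv2.INTER_CUBIC))
cv2.imwrite("pics/t22z.png",cv2.resize(t[185:230,290:340],None,fx=12,fy=12,interpolation=cv2.INTER_CUBIC))
w=cv2.imread("pics/w21.png"); cv2.imwrite("pics/w21c.png",cv2.resize(cv2.convertScaleAbs(w[110:245,280:380],alpha=1.5),None,fx=5,fy=4.4,interpolation=cv2.INTER_CUBIC))
E
```

```text
t 30.05 tcp [0.6489 0.2002 0.2212] tipx [-0.    -0.001 -1.   ] yaw 1.146 F [ 0.6 -0.5 -0.1] q [-0.32  0.76 -0.1   1.38  0.09  1.01  0.71] g 0.499
```

View pics/t22.png

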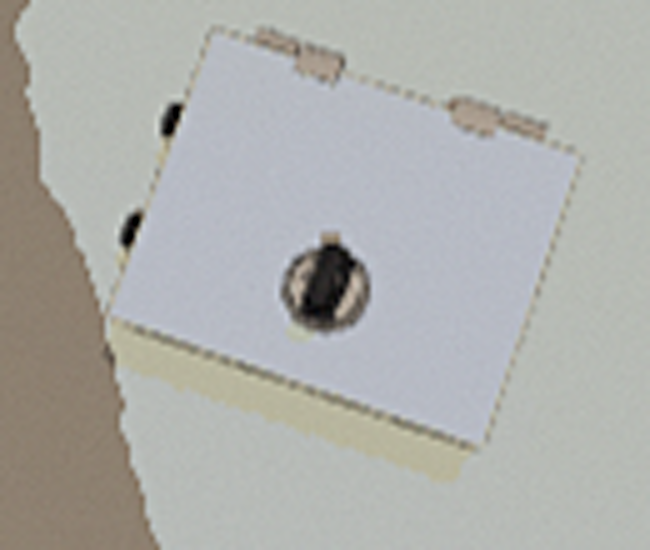

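View pics/t22z.png

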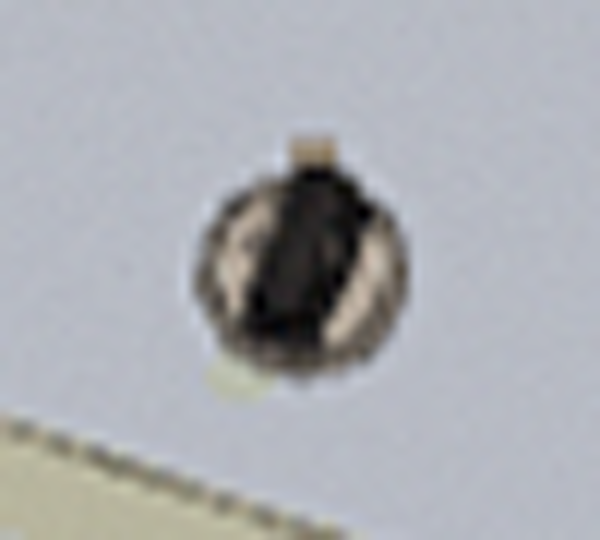

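View pics/w21c.png

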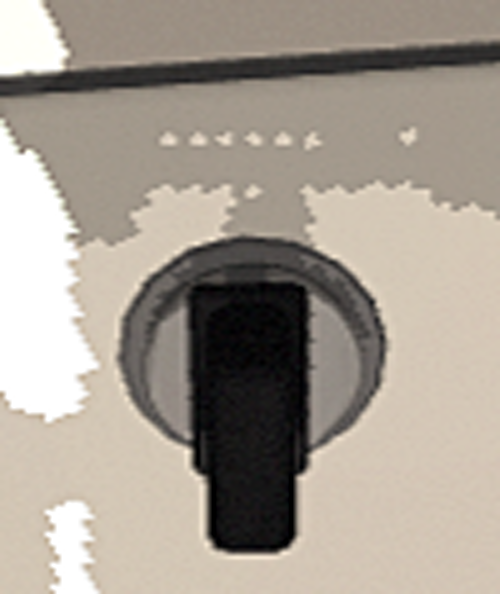

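Checks agree: the door is flush, the key upright, and the slot square to the hinge.

```bash
python3 - <<'E'
from h import *
st(); print(robot.finish_job())
E
```

```text
t 30.1 tcp [0.6489 0.2005 0.2212] tipx [ 0.    -0.001 -1.   ] yaw 1.146 F [ 1.1 -0.6  0.7] q [-0.32  0.76 -0.1   1.38  0.09  1.01  0.71] g 0.499
the job is handed in; nothing more can be done
None
```

I shut the door on its catch, put the key in the lock, turned it clockwise to the stop, released it standing there and handed the job in at about 30 s of the 54 s allowed. The hand-in gave no verdict.

**Last checks**
- **Door:** it lies flush in the top view. Pressing it met a hard stop at about 60 N.
- **Key:** it stands upright in the slot, square to the door's free edge. The collar seated at the height I had predicted.
- **Lock:** I turned the key about 1.74 rad. The slot lagged it by roughly 0.1–0.15 rad, which is the expected play, so I put the lock at about 1.55–1.59 rad. That is read from the pictures, not measured directly.
- **Arm:** it was clear of everything, with almost no wrist force.
- **Bystanders:** I never touched the mug, stapler, eraser or memory stick, but I did not re-measure where they are.

**What disagreed or went wrong**
- **Fingertips:** their ends act about 24 mm behind the reported tool point. My first push passed over the door's edge without moving it. I allowed for the offset after that.
- **Decoy keys:** the larger black key and the green one were lying flat from the first close views on. In the opening pictures they seemed to stand. I saw no contact, and they are not on the protected list.
- **Cameras:** the wrist and top views differed by 2–3 mm on the lock and about 5 mm on the key's holder. I used close wrist views for the grasp and the insertion.

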